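# Load a clamp fixture with power modules and lock its gate with a ratchet

## Robot

A 6-joint arm with a two-finger parallel gripper is mounted at the origin on the work surface. World frame = base frame: x ahead of the robot, y to its left, z up, the work surface at z = 0. Lengths are in mm, angles in rad, forces in N, time in s.
With the tool pointing down it reaches from about 350 to 775 mm from the base axis. Payload 7.3 kg.
Tool frame: the origin (TCP) lies at the very end of the fingers, on their centre line; the grasp point (between the pads) lies bot.grip_point_offset behind it (bot.grip_point_offset is the distance from the TCP to the grasp point, in mm); z points along the fingers, y is the line along which they close (so a half turn about z gives the same grasp; the last joint's range is limited). The gripper opens to 92 mm and grips with 3 to 60 N. Pads are 19 mm wide; open, the fingers measure 130 mm over their backs; the gripper's body (75 mm by 190 mm) begins 47 mm behind the grasp point.
Start: joints at [1.116, 0.342, 1.524, -0, 1.275, -0.146], TCP at [159.541, 500.192, 226.741] pointing down, gripper open.
Joint ranges: [-2.53, 2.53], [-0.77, 2.02], [0.04, 2.7], [-1, 4.14], [0.28, 2.66], [-3.11, 3.11]. Speed limits (rad/s): [2.57, 2.57, 3.14, 3.14, 3.14, 3.14].

## Interface

Orientations are given as [roll, pitch, yaw] about the fixed x, y, z axes, in that order (R = Rz(yaw) Ry(pitch) Rx(roll)).
In Python, from plant import bot gives the robot as it stands. The module is installed in compiled form; this text tells all that it offers.
- The arm moves only by the tool carry_out, never from a script. Its argument "plan" is a list of rows, each an object of numbers: "tx", "ty", "tz": the shift along the world's x, y, z in mm; "rx", "ry", "rz": the turn, a rotation vector about the world's x, y, z in rad. A call has 1 to 12 rows; each row shifts and turns the commanded pose from where the row before left it; what a row does not reach is not made up. A row lasts 1/10 s, in which the tool goes at most 50 mm and 8.59 degrees, less where a joint would pass 70% of its speed; a pose out of reach is approached as far as the arm can. A call with a gripper value outside its range is refused whole. "gripper" is the closure, from 0 (fully open) to 1 (shut), set as the call begins (left out, the last holds). The fingers move at their own pace and stop on an object; the grip force is fixed at half the most. Time passes only in rows, so rows that do not move let the fingers close. It gives the time, the measured TCP pose, the force, the opening and the grip force at its end, in the units of the state.
- bot.get_obs(): the state, without advancing time (a new reading comes with each control period).
- bot.capture(name): name is "scene" or "top"; returns the picture (400x640x3 uint8, red, green, blue); there is no depth.
- bot.camera_model(name): a dict with "camera_matrix" (3x3 intrinsics, pixels), "R" (3x3) and "t" (3): a world point X has camera coordinates R X + t. Camera axes: x right, y down, z forward; pixel columns grow to the right and rows downward; lengths in mm; the calibration is good to about 2 mm. A picture is of the moment at which its call begins. camera_model takes no time and is no camera call.
- bot.close_job(): hands the job in; it is judged then, once.
The state is a dict: "time": time; "joint_positions": joint angles; "dq": joint speeds; "tau": joint torques, N m; "tool_pos": TCP position; "tcp_rot": TCP orientation; "contact_force": force on the tool from outside, world axes, zero at the start; "moment": the same for the moment, N m; "grip_width": finger opening in mm; "finger_force": force on a finger pad.
Only numpy, scipy, OpenCV 4.12 (cv2) and the standard library are available. Lean on these libraries where they do the work, as an engineer would, in place of code of your own. Each camera call takes 0.05 s, during which the arm holds its last target. There are 200 camera calls.

## Task

Get the clamp fixture ready for a test: put the screwdriver that was left lying across the cold plate into the tool tray, and lay every power module from the bench flat on its metal base in a free nest, control-pin end towards the gate's hinge. Then swing the open gate over and lower it gently onto its stop posts, without letting it drop. Finally flip the ratchet's thumb lever over to tighten (it was left set to loosen) and work the ratchet handle to and fro, not pushing the clamp dog by hand, until the dog has swung fully round over the gate against its stop; leave the ratchet set to tighten and the tape roll and terminal strip where they are.

Things in the scene. Friction and masses are not known exactly. Their poses are not given: they have to be found in the camera images.
- fixture: Clamp fixture, fixed to the bench; origin on the bench under the middle of its aluminium cold plate (224 mm along x, 150 mm along y, top 42 mm up). +y side: gate hinge, brackets 92 mm high at x = ±118, y = 78 mm. -y side: ratchet on a column 90 mm high. Gate stop posts, 80 mm high, at x = ±104, y = -58 mm. Three nests side by side along x, 66 mm apart. Its yaw varies.
- nest0 (a point): Middle of the floor of the nest nearest the robot (fixture x = -66 mm), 42 mm above the bench; axes as the fixture's. A nest is 42 mm (x) by 102 mm (y), bounded by white blocks 8 mm high: on each long side 28 to 44 mm either way from its middle (the middle 56 mm is open down to the plate, for fingers), and a 24 mm block across each end.
- nest1 (a point): As nest0, the middle nest (fixture x = 0).
- nest2 (a point): As nest0, the nest farthest from the robot (fixture x = +66 mm).
- gate (a joint): Angle of the gate, an aluminium frame 210 mm wide with a clear sheet and three rubber feet below that just clear seated modules; 450 g. 0 = lowered level on its stop posts (frame 80 to 90 mm above the bench), 1.57 = upright, 2.0 = leaning back on its open stop. It starts open, leaning back beyond upright. Almost frictionless: it falls freely.
- gate_hinge (a point): Point of the gate's hinge axis opposite the middle of its handle: fixture x = 45, y = 78, z = 82 mm; fixed. The axis runs along the fixture's x; axes of this point as the fixture's.
- gate_handle (a point): Middle of the gate's handle, a round black bar (12 mm diameter, 60 mm free between two arms) parallel to the hinge and 46 mm beyond the gate's free edge, so fingers pass between. At gate angle a it lies 190 mm from the hinge axis in the direction (-cos a along fixture y, sin a up): lowered 85 mm above the bench, at the start up to 275 mm: carry things clear of it.
- ratchet_axis (a point): Point on the upright axis of the clamp spindle and ratchet head, at the handle's mid height, 126 mm above the bench (fixture x = -70, y = -112 mm); fixed. The ratchet head is a steel disc 68 mm across, its top 139 mm above the bench.
- ratchet (a joint): Swing of the ratchet handle, clockwise from above positive, -0.6 to 0.6 between stop posts; at 0 it points along the fixture's -y. Friction 0.2 N m; stays where left. With the lever at tighten a clockwise swing turns the spindle (0.4 N m more) and the swing back slips, clicking; at loosen the other way round. A tooth is 0.31 rad: so much of a stroke may be idle.
- ratchet_grip (a point): Middle of the handle's black grip, a round bar 26 mm in diameter and 112 mm long, 155 mm from the axis, 126 mm above the bench.
- pawl_lever (a joint): Thumb lever of the ratchet's pawl, on top of the head, pointing along the handle: -0.37 to -0.04 = loosen (as it starts), 0.04 to 0.37 = tighten (turned clockwise from above of the handle's direction); a spring snaps it to either side and it rocks as the teeth click past. Upright pivot 32 mm from the ratchet axis towards the grip; 55 mm long. About 1.5 N at its tip moves it over.
- lever_tip (a point): Top of the lever's thumb piece, a black upright block 12 mm square, 24 mm high, 55 mm from the lever's pivot. The top is 164 mm above the bench; the head and the grip beneath reach to 139 mm.
- spindle (a joint): Turn of the clamp spindle with its dog, clockwise from above positive: 0 = dog swung clear, pointing about along the fixture's -x; 1.7 = dog along the fixture's +y, over the gate's front bar, against its stop. Friction 0.4 N m. If the dog is swung in first, the gate cannot come down.
- dog: Clamp dog, a flat steel arm 20 mm wide and 14 mm thick reaching 58 mm from the spindle axis, 92 to 107 mm above the bench, below the ratchet head. Origin on the spindle axis; its x points along the arm. To be turned with the ratchet only.
- module1: Power module: a black block with a steel base plate, 34 mm (its x) by 94 mm (its y) and 30 mm high, 160 g; origin in the middle of its underside, z up. Three flat screw terminals in a row on top; at its +y end a white strip with four upright brass control pins. None if absent.
- module2: Power module: a black block with a steel base plate, 34 mm (its x) by 94 mm (its y) and 30 mm high, 160 g; origin in the middle of its underside, z up. Three flat screw terminals in a row on top; at its +y end a white strip with four upright brass control pins. None if absent.
- module3: Power module: a black block with a steel base plate, 34 mm (its x) by 94 mm (its y) and 30 mm high, 160 g; origin in the middle of its underside, z up. Three flat screw terminals in a row on top; at its +y end a white strip with four upright brass control pins. None if absent.
- module1_pins (a point): The control pins of module1, 31 mm from its middle towards its +y end, 30 mm above its underside.
- module2_pins (a point): The control pins of module2, 31 mm from its middle towards its +y end, 30 mm above its underside.
- module3_pins (a point): The control pins of module3, 31 mm from its middle towards its +y end, 30 mm above its underside.
- screwdriver: Screwdriver with a yellow handle (26 mm thick, 100 mm long) and a 6 mm blade, 200 mm in all, 90 g, lying flat across the nests along the fixture's x, its handle over nest0. Origin on its axis in the middle of the handle, 13 mm above the cold plate; x points to the tip, 150 mm away.
- terminal_strip: Bystander: green terminal strip, 26 x 90 x 22 mm, lying among the modules.
- tape_roll: Bystander: roll of black tape, 90 mm across, 20 mm high.
- tool_tray: Open black tool tray fixed on the bench to the right, 250 mm (its x) by 100 mm (its y), walls 4 mm thick and 30 mm high, floor 5 mm above the bench; origin under its middle.
Things that resemble listed ones, but are neither listed nor needed, are in the scene too. Leave any orange or red look-alike of the module1 alone.

How it is judged (in metres and radians):
On the way, in this order (a step that is already met when the one before it is completed fails the run):
1. every module is seated in a nest, pins towards the hinge ((horizontal distance between module1 and nest0 below 0.008 m or horizontal distance between module1 and nest1 below 0.008 m or horizontal distance between module1 and nest2 below 0.008 m) and z of module1 in the frame of fixture between 0.036 and 0.047 m and angle between each of module1, module2, module3's own z axis and vertical below 0.08 rad and y of each of module1_pins, module2_pins, module3_pins in the frame of fixture above 0.02 m and (horizontal distance between module2 and nest0 below 0.008 m or horizontal distance between module2 and nest1 below 0.008 m or horizontal distance between module2 and nest2 below 0.008 m) and z of module2 in the frame of fixture between 0.036 and 0.047 m and (horizontal distance between module3 and nest0 below 0.008 m or horizontal distance between module3 and nest1 below 0.008 m or horizontal distance between module3 and nest2 below 0.008 m) and z of module3 in the frame of fixture between 0.036 and 0.047 m), for 0.3 s.
2. the gate is lowered onto its stop (value of joint gate below 0.04 rad), for 0.2 s.
3. the clamp dog is swung fully round over the gate (value of joint spindle above 1.6 rad), for 0.2 s.
At the end, for the whole second after the job is handed in: Screwdriver lying flat in the tray; each module flat in a nest (middle within 8 mm of the nest's, tilt under 0.08 rad, underside 36 to 47 mm up), pins on the hinge side; gate down (under 0.04 rad); clamp spindle past 1.6 of 1.7 rad; ratchet lever on the tighten side (over 0.03) (all of step 1 and value of joint gate below 0.04 rad and value of joint spindle above 1.6 rad and value of joint each of pawl_lever, pawl_lever above 0.03 rad and angle between screwdriver's own x axis and vertical between 1.45 and 1.69 rad and x of screwdriver in the frame of tool_tray between -0.075 and 0.075 m and y of screwdriver in the frame of tool_tray between -0.04 and 0.04 m and z of screwdriver in the frame of tool_tray below 0.025 m and angle between screwdriver's own x axis and vertical above 1.45 rad); the robot touches nothing.
It fails at once if the gate is dropped or slammed (it comes down the last 0.3 rad faster than 3 rad/s) (value of joint gate below 0.3 rad and velocity of joint gate below -3 rad/s).
It fails at once if the clamp dog is pushed with the fingers instead of turned with the ratchet (contact force between dog and the fingers above 2 N).
It fails at once if a bystander is pushed more than 30 mm (distance of any of terminal_strip, tape_roll from where it was at the start of the episode above 0.03 m).
Of module1, module2, module3 only 2 to 3 are there at a start; the rules pass over those that are not, and their reading is None.
At some moment in a run one of module1, module2, module3 may be knocked a few centimetres aside while the robot is not near it.
It also fails if it takes over 210 s, if anything falls off the work surface, if the arm or the gripper's body presses on something with over 40 N, if the wrist force passes 120 N, or if a joint passes its speed limit or range.

## Working session

There is one attempt and no reset: what is moved stays moved. The work goes in short steps, Python scripts to look and compute and a tool call to move; the robot and the scene stay as the last step left them, time stands still between calls to the robot, and variables do not carry over. Pictures are saved under pics/ and viewed, at most 14 in all, crops included, and the job is handed in when it is done.

Besides the shell and the picture viewer there is one more tool, called after "Call:" as a command line: name --argument value ..., lists and objects as JSON in quotes. carry_out: Moves the arm, as the interface text tells. Its arguments: {"type":"object","properties":{"plan":{"type":"array"},"gripper":{"type":"number"}},"required":["plan"]}

```bash
mkdir -p pics
python3 - <<'E'
from plant import bot
import cv2
print(bot.get_obs()); print(bot.grip_point_offset)
for n in("scene","top"):
    im=bot.capture(n); cv2.imwrite(f"pics/{n}0.png",im[:,:,::-1]); print(n,bot.camera_model(n))
E
```

```text
{'time': 0.0, 'joint_positions': array([ 1.11600682e+00,  3.42692089e-01,  1.52501912e+00, -2.53375017e-05,
        1.27540592e+00, -1.45988208e-01]), 'dq': array([ 4.47579998e-05, -8.51677661e-05,  1.84307967e-04,  1.30306522e-03,
        6.64948019e-04,  2.90966097e-04]), 'tau': array([ 6.04382421e-04, -4.31247711e+01, -2.44216883e+01,  7.17212283e-02,
        5.60665573e-02, -1.83836064e-04]), 'tool_pos': array([159.35371765, 499.79886884, 226.06013546]), 'tcp_rot': array([-3.14008087e+00, -1.97794180e-04,  2.83279860e+00]), 'contact_force': array([-0.20008421, -0.16291219,  0.07297215]), 'moment': array([ 0.04542424,  0.00955778, -0.0165512 ]), 'finger_force': 0.0, 'grip_width': 91.80843934775051}
18.8
scene {'camera_matrix': array([[482.23944292,   0.        , 319.43100773],
       [  0.        , 482.23944292, 199.02519836],
       [  0.        ,   0.        ,   1.        ]]), 'R': array([[-0.51996237,  0.85417934, -0.00409819],
       [ 0.59746652,  0.36025703, -0.71641372],
       [-0.6104694 , -0.37495671, -0.69766366]]), 't': array([ 269.31399079, -182.51901648, 1689.82547115])}
top {'camera_matrix': array([[496.59366964,   0.        , 317.66270598],
       [  0.        , 496.59366964, 195.97889905],
       [  0.        ,   0.        ,   1.        ]]), 'R': array([[-0.00461347, -0.99993181, -0.01072843],
       [-0.99484227,  0.00567658, -0.10127506],
       [ 0.10132905,  0.01020587, -0.99480061]]), 't': array([-1.37115043e+00,  4.77716044e+02,  1.72545455e+03])}
```

Run:
```python
import cv2
for n in("scene","top"):
    im=cv2.imread(f"pics/{n}0.png")
    cv2.imwrite(f"pics/{n}0b.png",cv2.resize(im,(800,500),interpolation=cv2.INTER_CUBIC))
```

```text
(no output)
```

View pics/top0b.png

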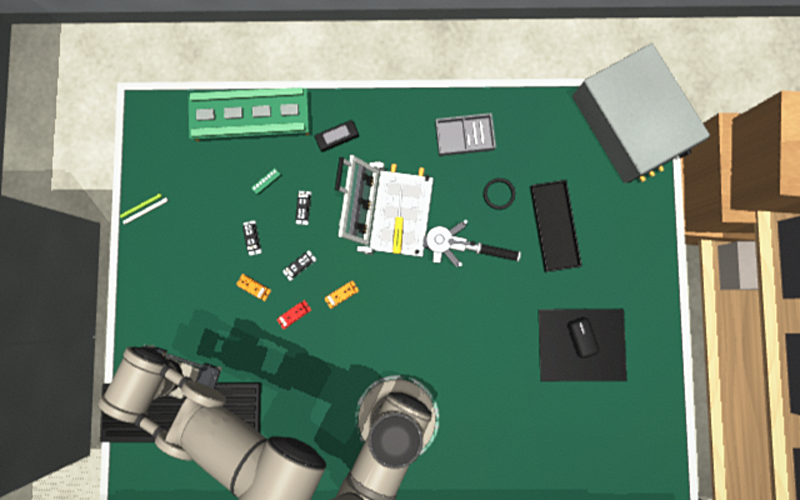

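View pics/scene0b.png

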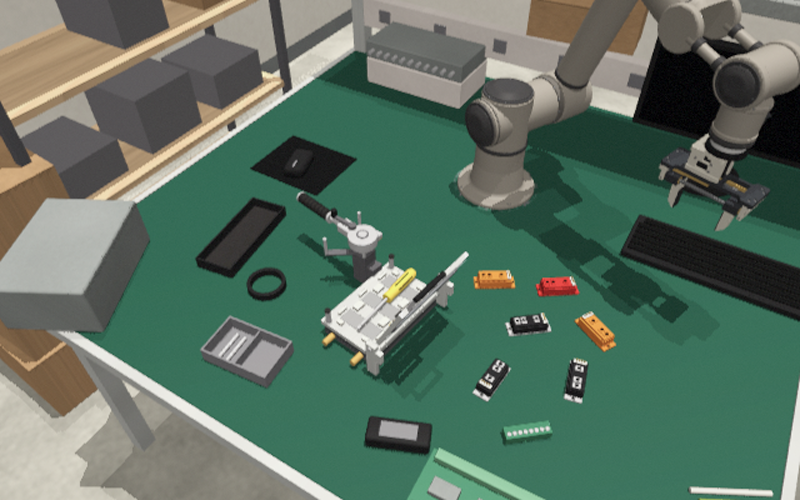

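Top view: three black modules near (303,207), (252,237), (299,264) in the 800 px picture, the fixture at (402,212), the ratchet head at (440,240) with grip at (500,252), and the tray at (556,225). I'll enlarge crops to read them more closely.

Run:
```python
import cv2
im=cv2.imread("pics/top0.png")
cv2.imwrite("pics/cA.png",cv2.resize(im[120:220,262:422],None,fx=5,fy=5,interpolation=cv2.INTER_CUBIC))
cv2.imwrite("pics/cB.png",cv2.resize(im[140:240,185:285],None,fx=6,fy=6,interpolation=cv2.INTER_CUBIC))
```

```text
(no output)
```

View pics/cA.png

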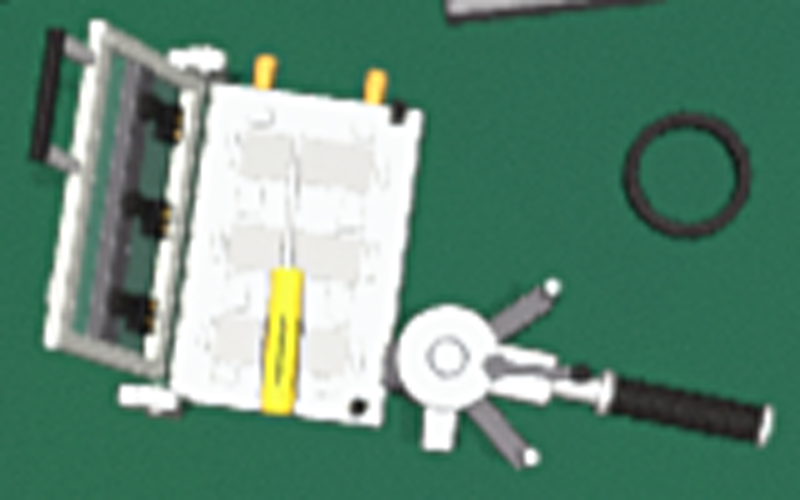

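View pics/cB.png

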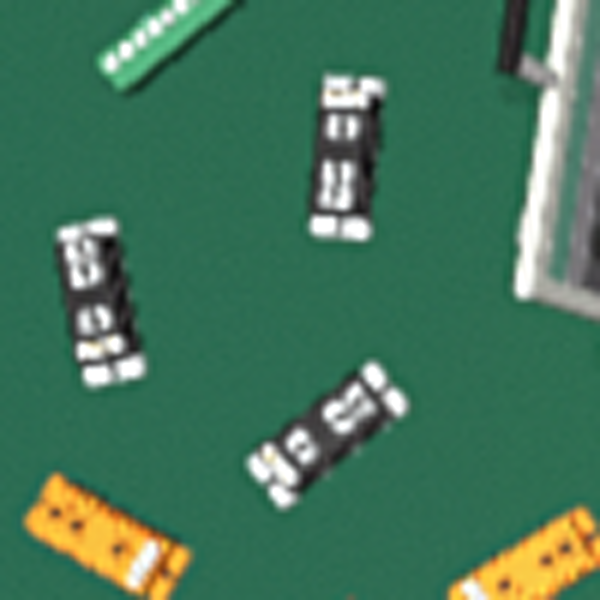

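```bash
cat > h.py <<'E'
from plant import bot
import numpy as np, cv2
from scipy.optimize import least_squares, minimize
from scipy.spatial.transform import Rotation as Ro
CM={n:bot.camera_model(n) for n in("scene","top")}
def proj(n,P):
    c=CM[n]; q=(np.atleast_2d(P)@c["R"].T+c["t"])@c["camera_matrix"].T
    return q[:,:2]/q[:,2:]
def ray(n,uv,z):
    c=CM[n]; d=c["R"].T@np.linalg.solve(c["camera_matrix"],[uv[0],uv[1],1]); o=-c["R"].T@c["t"]
    return o+d*(z-o[2])/d[2]
def place(p,L):  # p=x,y,yaw
    return Ro.from_euler("z",p[2]).apply(np.atleast_2d(L))+[p[0],p[1],0]
MB=np.array([[sx*17,sy*47,z] for sx in(-1,1) for sy in(-1,1) for z in(0,3)]+[[sx*15,sy*36,30] for sx in(-1,1) for sy in(-1,1)],float)
def mask(im):
    i=im.astype(int); g=i[:,:,1]-np.maximum(i[:,:,0],i[:,:,2]); return (g<12).astype(np.uint8)
def fitmod(p0,ims,L=MB,pz=0):
    K=4; M={}
    for n,im in ims.items():
        c=proj(n,place(p0,L)+[0,0,pz]).mean(0).astype(int); x0,y0=c-26
        M[n]=(x0,y0,cv2.resize(mask(im)[y0:y0+52,x0:x0+52],None,fx=K,fy=K,interpolation=cv2.INTER_LINEAR))
    def f(p):
        s=0
        for n,(x0,y0,m) in M.items():
            h=cv2.convexHull(((proj(n,place(p,L)+[0,0,pz])-[x0,y0]+.5)*K*16-8).astype(np.int32))
            r=np.zeros_like(m); cv2.fillConvexPoly(r,h,1,shift=4)
            s+=1-(r&m).sum()/max(1,(r|m).sum())
        return s
    p=np.array(p0,float)
    for sc in(12,5,2):
        p=minimize(f,p,method="Nelder-Mead",options=dict(initial_simplex=p+np.vstack([np.zeros(3),np.diag([sc,sc,sc/50])]))).x
    return p,f(p)
E
cat > m.py <<'E'
from h import *
t=cv2.imread("pics/top0.png")[:,:,::-1]; s=cv2.imread("pics/scene0.png")[:,:,::-1]
A=lambda x,y:np.array([(x+.5)/5-.5+262,(y+.5)/5-.5+120]); B=lambda x,y:np.array([(x+.5)/6-.5+185,(y+.5)/6-.5+140])
L=np.array([[112,75,42],[112,-75,42],[-112,-75,42],[-112,75,42],[-70,-112,139]],float)
px=np.array([A(217,83),A(423,110),A(382,425),A(172,393),A(448,357)])
r=least_squares(lambda p:(proj("top",place(p,L))-px).ravel(),[500,0,-.14]); F=r.x
print("fixture",F.round(3),r.fun.reshape(-1,2).round(2).tolist())
toF=lambda X:place([0,0,-F[2]],np.array(X)-[F[0],F[1],0])[0].round(1)
for q in((287,268),(278,412)): X=ray("top",A(*q),60); print("sd",X.round(1),toF(X))
for q in((607,390),(768,425)): X=ray("top",A(*q),128); print("grip",X.round(1),toF(X))
for q in((580,372),(495,366)): X=ray("top",A(*q),164); print("lever",X.round(1),toF(X))
S=lambda x,y:np.array([(x+.5)*.8-.5,(y+.5)*.8-.5])
T=np.array([ray("top",S(*q),30)[:2] for q in((530,184),(567,181),(581,270),(545,272))]); print("tray",T.round(1).tolist(),T.mean(0))
for k,(a,b) in dict(A=((353,85),(340,227)),B=((115,377),(88,228)),C=((270,480),(388,388))).items():
    P,Q=[ray("top",B(*q),8)[:2] for q in(a,b)]; c=(P+Q)/2; d=P-Q; p0=[*c,np.arctan2(d[1],d[0])-np.pi/2]
    print(k,np.round(p0,2),[ (o[0].round(2),round(o[1],3)) for o in(fitmod(p0,{"top":t}),fitmod(p0,{"scene":s}),fitmod(p0,{"top":t,"scene":s}))])
E
python3 m.py
```

```text
fixture [ 5.67527e+02 -1.66940e+01 -1.46000e-01] [[-0.43, -0.24], [0.48, 0.14], [-0.01, -0.14], [-0.63, 0.27], [0.56, -0.05]]
sd [553.4  -9.2  60. ] [-15.    5.4  60. ]
sd [453.2  -2.5  60. ] [-115.2   -2.6   60. ]
grip [ 460.5 -221.   128. ] [ -76.2 -217.7  128. ]
grip [ 436.7 -326.7  128. ] [ -84.4 -325.7  128. ]
lever [ 468.8 -199.4  164. ] [ -71.1 -195.1  164. ]
lever [ 473.  -144.4  164. ] [ -74.9 -140.1  164. ]
tray [[648.8, -380.7], [656.8, -485.4], [404.4, -516.2], [399.3, -415.9]] [ 527.32832393 -449.55992683]
A [590.52 265.85  -1.65] [(array([590.99, 265.97,  -1.64]), np.float64(0.089)), (array([596.15, 266.75,  -1.66]), np.float64(0.056)), (array([593.43, 266.37,  -1.65]), np.float64(0.204))]
B [503.29 410.94  -4.52] [(array([504.22, 412.31,  -4.52]), np.float64(0.074)), (array([509.27, 412.61,  -4.5 ]), np.float64(0.129)), (array([506.5 , 412.35,  -4.51]), np.float64(0.252))]
C [424.1  274.39   0.66] [(array([424.29, 275.6 ,   0.67]), np.float64(0.15)), (array([430.33, 276.68,   0.71]), np.float64(0.216)), (array([425.79, 275.66,   0.67]), np.float64(0.453))]
```

The pictures show the fixture, screwdriver, ratchet, tray and the three modules clearly. First I move over to the robot side of the screwdriver.

Call:
carry_out --plan '[{"tx": 18,"ty": -37,"tz": 8,"rz": 0.02},{"tx": 18,"ty": -37,"tz": 8,"rz": 0.02},{"tx": 18,"ty": -37,"tz": 8,"rz": 0.02},{"tx": 18,"ty": -37,"tz": 8,"rz": 0.02},{"tx": 18,"ty": -37,"tz": 8,"rz": 0.02},{"tx": 18,"ty": -37,"tz": 8,"rz": 0.02},{"tx": 18,"ty": -37,"tz": 8,"rz": 0.02},{"tx": 18,"ty": -37,"tz": 8,"rz": 0.02},{"tx": 18,"ty": -37,"tz": 8,"rz": 0.02},{"tx": 18,"ty": -37,"tz": 8,"rz": 0.02},{"tx": 18,"ty": -37,"tz": 8,"rz": 0.02},{"tx": 18,"ty": -37,"tz": 8,"rz": 0.02}]' --gripper 0.55

```text
invalid input at $.plan[0]: expected keys tx, ty, tz, rx, ry, rz
```

Call:
carry_out --plan '[{"tx": 14,"ty": -10,"tz": -15,"ry": -0.1},{"tx": 14,"ty": -10,"tz": -15,"ry": -0.1},{"tx": 14,"ty": -10,"tz": -15,"ry": -0.1},{"tx": 14,"ty": -10,"tz": -15,"ry": -0.1},{"tx": 14,"ty": -10,"tz": -15,"ry": -0.1},{"tx": 14,"ty": -10,"tz": -15,"ry": -0.1},{"rz": 0.0},{"rz": 0.0}]'

```text
invalid input at $.plan[0]: expected keys tx, ty, tz, rx, ry, rz
```

```bash
python3 -c "
from plant import bot
o=bot.get_obs();print(o['time'],o['joint_positions'].round(3),o['tool_pos'],o['tcp_rot'],o['grip_width'])"
```

```text
0.1 [ 1.116  0.343  1.525 -0.     1.275 -0.146] [159.35509777 499.83348967 226.09224331] [-3.14016093e+00 -1.84211329e-04  2.83284786e+00] 91.97392270419195
```

Call:
carry_out --plan '[{"tx": 18,"ty": -37,"tz": 8,"rx": 0,"ry": 0,"rz": 0.02},{"tx": 18,"ty": -37,"tz": 8,"rx": 0,"ry": 0,"rz": 0.02},{"tx": 18,"ty": -37,"tz": 8,"rx": 0,"ry": 0,"rz": 0.02},{"tx": 18,"ty": -37,"tz": 8,"rx": 0,"ry": 0,"rz": 0.02},{"tx": 18,"ty": -37,"tz": 8,"rx": 0,"ry": 0,"rz": 0.02},{"tx": 18,"ty": -37,"tz": 8,"rx": 0,"ry": 0,"rz": 0.02},{"tx": 18,"ty": -37,"tz": 8,"rx": 0,"ry": 0,"rz": 0.02},{"tx": 18,"ty": -37,"tz": 8,"rx": 0,"ry": 0,"rz": 0.02},{"tx": 18,"ty": -37,"tz": 8,"rx": 0,"ry": 0,"rz": 0.02},{"tx": 18,"ty": -37,"tz": 8,"rx": 0,"ry": 0,"rz": 0.02},{"tx": 18,"ty": -37,"tz": 8,"rx": 0,"ry": 0,"rz": 0.02},{"tx": 18,"ty": -37,"tz": 8,"rx": 0,"ry": 0,"rz": 0.02}]' --gripper 0.55

```text
time: 1.3
tool_pos: [375.7, 54.5, 323.0]
tcp_rot: [3.141, -0.0, 3.073]
contact_force: [1.4, 0.6, -0.4]
grip_width: 41.3
finger_force: 0.0
```

Call:
carry_out --plan '[{"tx": 14,"ty": -10,"tz": -15,"rx": 0,"ry": -0.1,"rz": 0},{"tx": 14,"ty": -10,"tz": -15,"rx": 0,"ry": -0.1,"rz": 0},{"tx": 14,"ty": -10,"tz": -15,"rx": 0,"ry": -0.1,"rz": 0},{"tx": 14,"ty": -10,"tz": -15,"rx": 0,"ry": -0.1,"rz": 0},{"tx": 14,"ty": -10,"tz": -15,"rx": 0,"ry": -0.1,"rz": 0},{"tx": 14,"ty": -10,"tz": -15,"rx": 0,"ry": -0.1,"rz": 0},{"tx": 0,"ty": 0,"tz": 0,"rx": 0,"ry": 0,"rz": 0},{"tx": 0,"ty": 0,"tz": 0,"rx": 0,"ry": 0,"rz": 0}]'

```text
time: 2.1
tool_pos: [459.1, -3.8, 232.6]
tcp_rot: [3.093, 0.595, 3.056]
contact_force: [0.5, -0.1, 0.7]
grip_width: 41.1
finger_force: 0.0
```

```bash
python3 -c "
from plant import bot
o=bot.get_obs();print(o['time'],o['joint_positions'].round(3),o['tool_pos'],o['tcp_rot'],o['grip_width'])"
```

```text
2.1 [-0.29  -0.067  2.169  0.351  0.489 -2.055] [459.06885332  -3.76742563 232.61594573] [3.09320919 0.59511031 3.05648866] 41.11479812058445
```

Call:
carry_out --plan '[{"tx": 0,"ty": 0,"tz": -30,"rx": 0,"ry": 0,"rz": 0},{"tx": 0,"ty": 0,"tz": -30,"rx": 0,"ry": 0,"rz": 0},{"tx": 0,"ty": 0,"tz": -30,"rx": 0,"ry": 0,"rz": 0},{"tx": 0,"ty": 0,"tz": -30,"rx": 0,"ry": 0,"rz": 0},{"tx": 0,"ty": 0,"tz": -20,"rx": 0,"ry": 0,"rz": 0},{"tx": 0,"ty": 0,"tz": 0,"rx": 0,"ry": 0,"rz": 0},{"tx": 0,"ty": 0,"tz": 0,"rx": 0,"ry": 0,"rz": 0}]'

```text
time: 2.8
tool_pos: [455.9, -21.0, 127.3]
tcp_rot: [3.05, 0.579, 3.06]
contact_force: [0.6, 0.6, 0.8]
grip_width: 41.7
finger_force: 0.0
```

Run:
```python
from h import *
o=bot.get_obs();print(o['joint_positions'].round(3))
s=bot.capture("scene"); t=bot.capture("top"); cv2.imwrite("pics/s1.png",s[:,:,::-1]); cv2.imwrite("pics/t1.png",t[:,:,::-1])
c=lambda im,x,y,w,h:cv2.resize(im[y:y+h,x:x+w,::-1],(800,600),interpolation=cv2.INTER_CUBIC)
cv2.imwrite("pics/s1c.png",c(s,240,150,140,105))
print(proj("scene",o["tool_pos"]),proj("top",o["tool_pos"]))
```

```text
[-0.4    0.159  2.333  1.151  0.285 -2.981]
[[324.43295919 195.81869878]] [[322.53438833 199.3351744 ]]
```

View pics/s1c.png

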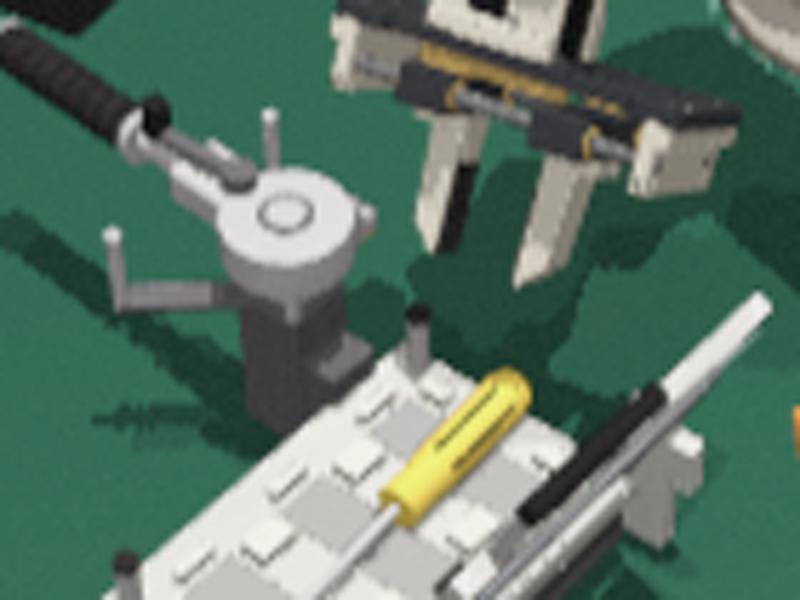

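The scene crop shows the fingers beside the column at (440,250)–(520,280) and the handle below at (510,390). The wrist joint has hit its lower limit, so this tilt isn't reachable down low. I'll grip the blade over nest1 with a small sideways lean instead, which clears both the ratchet head and the gate.

```bash
cat >> h.py <<'E'
def down(psi,rx=0,ry=0): # closing line at world angle psi, then leaned
    return Ro.from_rotvec([rx,ry,0])*Ro.from_euler("xyz",[np.pi,0,psi+np.pi/2])
def delta(pos,R):
    o=bot.get_obs(); C=Ro.from_euler("xyz",o["tcp_rot"])
    v=[(Q*C.inv()).as_rotvec() for Q in(R,R*Ro.from_euler("z",np.pi))]
    print("t",o["time"].__round__(2),"d",(np.array(pos)-o["tool_pos"]).round(1),"rot",v[0].round(3),"or",v[1].round(3),"q",o["joint_positions"].round(2),"w",round(o["grip_width"],1),"f",o["contact_force"].round(1))
E
python3 -c "
from h import *
delta([578,-11,280],down(1.504,.22,.1))"
```

```text
t 2.9 d [122.3  10.  152.5] rot [0.17  0.683 0.054] or [-0.728 -0.388  2.95 ] q [-0.4   0.16  2.33  1.15  0.28 -2.98] w 41.6 f [-0.8 -0.1 -0. ]
```

Call:
carry_out --plan '[{"tx": 0,"ty": 0,"tz": 38,"rx": 0,"ry": 0,"rz": 0},{"tx": 0,"ty": 0,"tz": 38,"rx": 0,"ry": 0,"rz": 0},{"tx": 0,"ty": 0,"tz": 38,"rx": 0,"ry": 0.08,"rz": 0},{"tx": 0,"ty": 0,"tz": 38,"rx": 0,"ry": 0.08,"rz": 0},{"tx": 15,"ty": 1,"tz": 0,"rx": 0.02,"ry": 0.07,"rz": 0.007},{"tx": 15,"ty": 1,"tz": 0,"rx": 0.02,"ry": 0.07,"rz": 0.007},{"tx": 15,"ty": 1,"tz": 0,"rx": 0.02,"ry": 0.07,"rz": 0.007},{"tx": 15,"ty": 1,"tz": 0,"rx": 0.02,"ry": 0.07,"rz": 0.007},{"tx": 15,"ty": 1,"tz": 0,"rx": 0.02,"ry": 0.07,"rz": 0.007},{"tx": 15,"ty": 1,"tz": 0,"rx": 0.02,"ry": 0.07,"rz": 0.007},{"tx": 15,"ty": 1,"tz": 0,"rx": 0.02,"ry": 0.07,"rz": 0.007},{"tx": 15,"ty": 1,"tz": 0,"rx": 0.02,"ry": 0.05,"rz": 0.007}]' --gripper 0.76

```text
time: 4.1
tool_pos: [581.9, -5.5, 237.8]
tcp_rot: [2.908, -0.081, 3.103]
contact_force: [0.6, -0.0, -0.5]
grip_width: 22.1
finger_force: 0.0
```

Call:
carry_out --plan '[{"tx": 0,"ty": 0,"tz": 0,"rx": 0,"ry": 0,"rz": 0},{"tx": 0,"ty": 0,"tz": 0,"rx": 0,"ry": 0,"rz": 0}]'

```text
time: 4.3
tool_pos: [581.0, -5.2, 236.7]
tcp_rot: [2.907, -0.079, 3.104]
contact_force: [0.3, 0.3, 0.0]
grip_width: 21.7
finger_force: 0.0
```

```bash
python3 -c "
from h import *
delta([578,-11,110],down(1.504,.22,.1))"
```

```text
t 4.3 d [  -3.    -5.8 -126.7] rot [-0.019  0.036 -0.015] or [ 0.26  -0.706  3.025] q [-0.26  0.5   1.28  0.21  1.5  -1.81] w 21.7 f [0.3 0.3 0. ]
```

Call:
carry_out --plan '[{"tx": -1,"ty": -2,"tz": -32,"rx": -0.006,"ry": 0.012,"rz": -0.005},{"tx": -1,"ty": -2,"tz": -32,"rx": -0.006,"ry": 0.012,"rz": -0.005},{"tx": -1,"ty": -2,"tz": -32,"rx": -0.006,"ry": 0.012,"rz": -0.005},{"tx": 0,"ty": 0,"tz": -31,"rx": 0,"ry": 0,"rz": 0},{"tx": 0,"ty": 0,"tz": 0,"rx": 0,"ry": 0,"rz": 0},{"tx": 0,"ty": 0,"tz": 0,"rx": 0,"ry": 0,"rz": 0}]'

```text
time: 4.9
tool_pos: [577.9, -11.1, 111.1]
tcp_rot: [2.925, -0.113, 3.088]
contact_force: [-0.2, 0.2, 0.0]
grip_width: 21.8
finger_force: 0.0
```

Run:
```python
from h import *
delta([578,-11,52],down(1.504,.22,.1))
s=bot.capture("scene"); t=bot.capture("top")
c=lambda im,x,y:cv2.resize(im[y:y+100,x:x+130,::-1],None,fx=6,fy=6,interpolation=cv2.INTER_CUBIC)[:,:400] if 0 else cv2.resize(im[y:y+110,x:x+75,::-1],(400,587),interpolation=cv2.INTER_CUBIC)
cv2.imwrite("pics/c2.png",np.hstack([c(s,270,185),c(t,285,115)]))
o=bot.get_obs(); print(proj("scene",o["tool_pos"]),proj("top",o["tool_pos"]))
```

```text
t 4.9 d [  0.1   0.1 -59.1] rot [-0.003  0.001 -0.001] or [ 0.31  -0.689  3.048] q [-0.26  0.62  1.43  0.2   1.26 -1.84] w 21.8 f [-0.2  0.2  0. ]
[[303.413024   229.21883335]] [[319.46923839 163.37364746]]
```

View pics/c2.png

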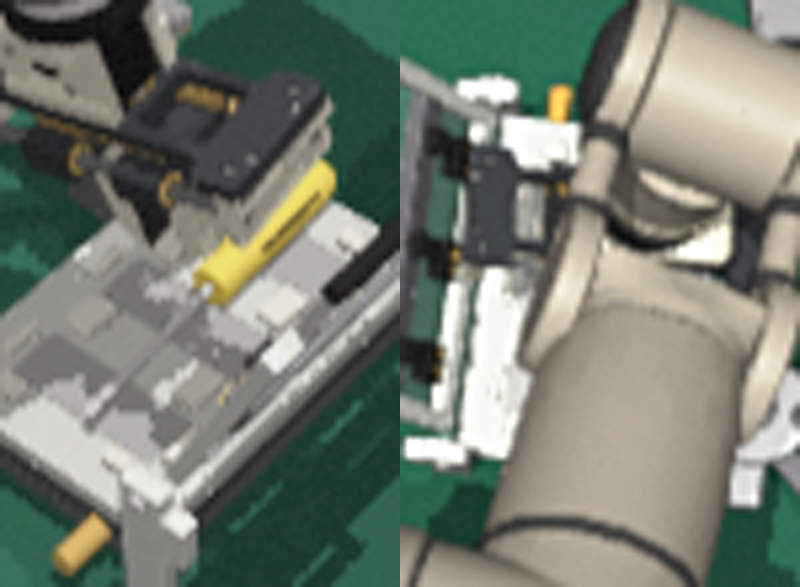

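Call:
carry_out --plan '[{"tx": 0,"ty": 0,"tz": -20,"rx": 0,"ry": 0,"rz": 0},{"tx": 0,"ty": 0,"tz": -20,"rx": 0,"ry": 0,"rz": 0},{"tx": 0,"ty": 0,"tz": -10,"rx": 0,"ry": 0,"rz": 0},{"tx": 0,"ty": 0,"tz": -8,"rx": 0,"ry": 0,"rz": 0},{"tx": 0,"ty": 0,"tz": 0,"rx": 0,"ry": 0,"rz": 0},{"tx": 0,"ty": 0,"tz": 0,"rx": 0,"ry": 0,"rz": 0}]'

```text
time: 5.6
tool_pos: [578.7, -11.2, 52.5]
tcp_rot: [2.924, -0.112, 3.089]
contact_force: [0.0, -0.2, -0.3]
grip_width: 22.1
finger_force: 0.0
```

Call:
carry_out --plan '[{"tx": 0,"ty": 0,"tz": 0,"rx": 0,"ry": 0,"rz": 0},{"tx": 0,"ty": 0,"tz": 0,"rx": 0,"ry": 0,"rz": 0},{"tx": 0,"ty": 0,"tz": 0,"rx": 0,"ry": 0,"rz": 0},{"tx": 0,"ty": 0,"tz": 0,"rx": 0,"ry": 0,"rz": 0},{"tx": 0,"ty": 0,"tz": 0,"rx": 0,"ry": 0,"rz": 0},{"tx": 0,"ty": 0,"tz": 0,"rx": 0,"ry": 0,"rz": 0}]' --gripper 1.0

```text
time: 6.2
tool_pos: [578.5, -11.1, 51.9]
tcp_rot: [2.924, -0.113, 3.088]
contact_force: [1.0, -0.2, 1.1]
grip_width: 4.6
finger_force: 30.0
```

Call:
carry_out --plan '[{"tx": 0,"ty": 0,"tz": 15,"rx": 0,"ry": 0,"rz": 0},{"tx": 0,"ty": 0,"tz": 30,"rx": 0,"ry": 0,"rz": 0},{"tx": 0,"ty": 0,"tz": 35,"rx": 0,"ry": 0,"rz": 0},{"tx": 0,"ty": 0,"tz": 40,"rx": 0,"ry": 0,"rz": 0},{"tx": 0,"ty": 0,"tz": 40,"rx": 0,"ry": 0,"rz": 0},{"tx": 0,"ty": 0,"tz": 30,"rx": 0,"ry": 0,"rz": 0}]'

```text
time: 6.8
tool_pos: [578.2, -11.2, 245.3]
tcp_rot: [2.924, -0.111, 3.089]
contact_force: [1.3, -0.1, -0.7]
grip_width: 4.9
finger_force: 30.0
```

```bash
python3 -c "
from h import *
delta([553,-446,245],down(1.70,0,.1))"
```

```text
t 6.8 d [-2.520e+01 -4.348e+02 -3.000e-01] rot [-0.203 -0.019  0.204] or [-0.322  0.329 -2.924] q [-0.26  0.5   1.24  0.19  1.55 -1.78] w 4.9 f [ 1.3 -0.1 -0.7]
```

Call:
carry_out --plan '[{"tx": -2,"ty": -36,"tz": 0,"rx": -0.017,"ry": -0.002,"rz": 0.017},{"tx": -2,"ty": -36,"tz": 0,"rx": -0.017,"ry": -0.002,"rz": 0.017},{"tx": -2,"ty": -36,"tz": 0,"rx": -0.017,"ry": -0.002,"rz": 0.017},{"tx": -2,"ty": -36,"tz": 0,"rx": -0.017,"ry": -0.002,"rz": 0.017},{"tx": -2,"ty": -36,"tz": 0,"rx": -0.017,"ry": -0.002,"rz": 0.017},{"tx": -2,"ty": -36,"tz": 0,"rx": -0.017,"ry": -0.002,"rz": 0.017},{"tx": -2,"ty": -36,"tz": 0,"rx": -0.017,"ry": -0.002,"rz": 0.017},{"tx": -2,"ty": -36,"tz": 0,"rx": -0.017,"ry": -0.002,"rz": 0.017},{"tx": -2,"ty": -36,"tz": 0,"rx": -0.017,"ry": -0.002,"rz": 0.017},{"tx": -2,"ty": -36,"tz": 0,"rx": -0.017,"ry": -0.002,"rz": 0.017},{"tx": -2,"ty": -36,"tz": 0,"rx": -0.017,"ry": 0,"rz": 0.017},{"tx": -2,"ty": -36,"tz": 0,"rx": -0.017,"ry": 0,"rz": 0.017}]'

```text
time: 8.0
tool_pos: [553.6, -444.2, 242.5]
tcp_rot: [3.129, -0.102, -3.011]
contact_force: [-0.2, -0.6, -0.3]
grip_width: 5.0
finger_force: 30.0
```

Call:
carry_out --plan '[{"tx": 0,"ty": -3,"tz": -40,"rx": 0,"ry": 0,"rz": 0},{"tx": 0,"ty": 0,"tz": -40,"rx": 0,"ry": 0,"rz": 0},{"tx": 0,"ty": 0,"tz": -40,"rx": 0,"ry": 0,"rz": 0},{"tx": 0,"ty": 0,"tz": -25,"rx": 0,"ry": 0,"rz": 0},{"tx": 0,"ty": 0,"tz": 0,"rx": 0,"ry": 0,"rz": 0},{"tx": 0,"ty": 0,"tz": 0,"rx": 0,"ry": 0,"rz": 0}]'

```text
time: 8.6
tool_pos: [554.3, -446.3, 97.8]
tcp_rot: [3.129, -0.101, -3.012]
contact_force: [0.5, -0.2, -0.6]
grip_width: 4.8
finger_force: 30.0
```

Run:
```python
from h import *
delta([553,-446,30],down(1.70,0,.1))
s=bot.capture("scene"); t=bot.capture("top")
cv2.imwrite("pics/t3.png",t[:,:,::-1])
c=lambda im,x,y:cv2.resize(im[y:y+110,x:x+75,::-1],(400,587),interpolation=cv2.INTER_CUBIC)
cv2.imwrite("pics/c3.png",np.hstack([c(s,157,140),c(t,410,130)]))
o=bot.get_obs(); print(proj("scene",o["tool_pos"]),proj("top",o["tool_pos"]))
```

```text
t 8.6 d [ -1.3   0.3 -67.8] rot [ 0.001 -0.002  0.   ] or [-3.170e-01 -1.000e-03 -3.125e+00] q [-0.75  0.85  0.99 -0.07  1.38 -2.44] w 4.8 f [ 0.5 -0.2 -0.6]
[[185.80142758 171.33202253]] [[448.44560651 170.18040209]]
```

View pics/c3.png

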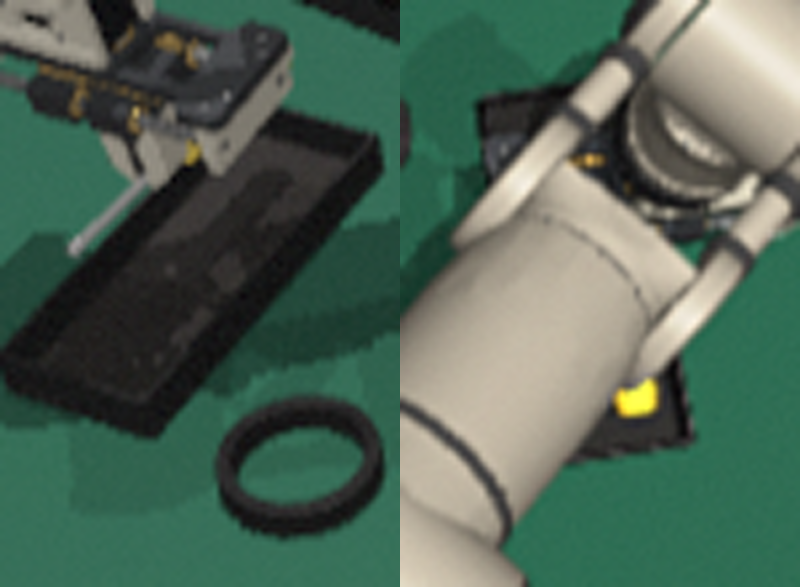

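Call:
carry_out --plan '[{"tx": 0,"ty": 0,"tz": -25,"rx": 0,"ry": 0,"rz": 0},{"tx": 0,"ty": 0,"tz": -25,"rx": 0,"ry": 0,"rz": 0},{"tx": 0,"ty": 0,"tz": -15,"rx": 0,"ry": 0,"rz": 0},{"tx": 0,"ty": 0,"tz": -10,"rx": 0,"ry": 0,"rz": 0},{"tx": 0,"ty": 0,"tz": -5,"rx": 0,"ry": 0,"rz": 0},{"tx": 0,"ty": 0,"tz": 0,"rx": 0,"ry": 0,"rz": 0}]'

```text
time: 9.3
tool_pos: [554.4, -446.3, 17.0]
tcp_rot: [3.129, -0.101, -3.012]
contact_force: [0.1, 0.0, -0.7]
grip_width: 4.8
finger_force: 30.0
```

Call:
carry_out --plan '[{"tx": 0,"ty": 0,"tz": 0,"rx": 0,"ry": 0,"rz": 0},{"tx": 0,"ty": 0,"tz": 0,"rx": 0,"ry": 0,"rz": 0},{"tx": 0,"ty": 0,"tz": 0,"rx": 0,"ry": 0,"rz": 0},{"tx": 0,"ty": 0,"tz": 0,"rx": 0,"ry": 0,"rz": 0},{"tx": 0,"ty": 0,"tz": 20,"rx": 0,"ry": 0,"rz": 0},{"tx": 0,"ty": 0,"tz": 40,"rx": 0,"ry": 0,"rz": 0},{"tx": 0,"ty": 0,"tz": 45,"rx": 0,"ry": 0,"rz": 0},{"tx": 0,"ty": 0,"tz": 45,"rx": 0,"ry": 0,"rz": 0},{"tx": 0,"ty": 0,"tz": 45,"rx": 0,"ry": 0,"rz": 0},{"tx": 0,"ty": 0,"tz": 45,"rx": 0,"ry": 0,"rz": 0}]' --gripper 0.7

```text
time: 10.3
tool_pos: [553.9, -445.8, 259.0]
tcp_rot: [3.129, -0.101, -3.012]
contact_force: [0.7, -0.8, 0.0]
grip_width: 27.3
finger_force: 0.0
```

Call:
carry_out --plan '[{"tx": -13,"ty": 32,"tz": 7,"rx": 0,"ry": 0,"rz": -0.06},{"tx": -13,"ty": 32,"tz": 7,"rx": 0,"ry": 0,"rz": -0.06},{"tx": -13,"ty": 32,"tz": 7,"rx": 0,"ry": 0,"rz": -0.06},{"tx": -13,"ty": 32,"tz": 7,"rx": 0,"ry": 0,"rz": -0.06},{"tx": -13,"ty": 32,"tz": 7,"rx": 0,"ry": 0,"rz": -0.06},{"tx": -13,"ty": 32,"tz": 7,"rx": 0,"ry": 0,"rz": -0.06},{"tx": -13,"ty": 32,"tz": 7,"rx": 0,"ry": 0,"rz": -0.06},{"tx": -13,"ty": 32,"tz": 7,"rx": 0,"ry": 0,"rz": -0.06},{"tx": -13,"ty": 32,"tz": 7,"rx": 0,"ry": 0,"rz": -0.06},{"tx": -13,"ty": 32,"tz": 7,"rx": 0,"ry": 0,"rz": -0.06},{"tx": -13,"ty": 32,"tz": 7,"rx": 0,"ry": 0,"rz": -0.06},{"tx": -13,"ty": 32,"tz": 7,"rx": 0,"ry": 0,"rz": -0.06}]' --gripper 0.35

```text
time: 11.5
tool_pos: [397.4, -60.9, 341.3]
tcp_rot: [3.128, -0.101, 2.549]
contact_force: [-0.2, 0.8, -0.6]
grip_width: 59.7
finger_force: 0.0
```

Call:
carry_out --plan '[{"tx": 1,"ty": 35,"tz": 0,"rx": 0,"ry": 0,"rz": 0},{"tx": 1,"ty": 35,"tz": 0,"rx": 0,"ry": 0,"rz": 0},{"tx": 1,"ty": 35,"tz": 0,"rx": 0,"ry": 0,"rz": 0},{"tx": 1,"ty": 35,"tz": 0,"rx": 0,"ry": 0,"rz": 0},{"tx": 1,"ty": 35,"tz": 0,"rx": 0,"ry": 0,"rz": 0},{"tx": 1,"ty": 35,"tz": -10,"rx": 0,"ry": 0,"rz": 0},{"tx": 1,"ty": 35,"tz": -20,"rx": 0,"ry": 0,"rz": 0},{"tx": 0,"ty": 35,"tz": -25,"rx": 0,"ry": 0,"rz": 0},{"tx": 0,"ty": 30,"tz": -25,"rx": 0,"ry": 0,"rz": 0},{"tx": 0,"ty": 20,"tz": -25,"rx": 0,"ry": 0,"rz": 0},{"tx": 0,"ty": 0,"tz": 0,"rx": 0,"ry": 0,"rz": 0},{"tx": 0,"ty": 0,"tz": 0,"rx": 0,"ry": 0,"rz": 0}]'

```text
time: 12.7
tool_pos: [405.1, 267.7, 236.0]
tcp_rot: [3.129, -0.101, 2.553]
contact_force: [-0.3, -0.7, 0.8]
grip_width: 59.7
finger_force: 0.0
```

Run:
```python
from h import *
delta([427,276,100],down(.67))
s=bot.capture("scene"); t=bot.capture("top")
cv2.imwrite("pics/t4.png",t[:,:,::-1]); cv2.imwrite("pics/s4.png",s[:,:,::-1])
cv2.imwrite("pics/c4.png",cv2.resize(s[155:305,240:440,::-1],(800,600),interpolation=cv2.INTER_CUBIC))
for p0 in([591,266,-1.64],[504.2,412.3,1.77],[424,275.6,.67]):
    for n,im in(("top",t),("scene",s)):
        r=fitmod(p0,{n:im}); print(n,r[0].round(2),round(r[1],2))
o=bot.get_obs(); print(proj("scene",o["tool_pos"]),proj("top",o["tool_pos"]))
```

```text
t 12.7 d [  21.9    8.3 -136. ] rot [-0.078 -0.066 -0.311] or [ 0.095 -0.111  2.827] q [ 0.37  0.28  1.59  0.09  1.32 -0.64] w 59.7 f [-0.3 -0.7  0.8]
top [589.49 266.44  -1.65] 0.62
scene [595.29 266.69  -1.66] 0.1
top [493.12 421.66   1.21] 0.79
scene [509.25 412.47   1.78] 0.13
top [415.45 285.16   0.91] 0.83
scene [430.93 276.19   0.7 ] 0.32
[[436.51883441 193.4874616 ]] [[229.22096889 212.61722474]]
```

View pics/c4.png

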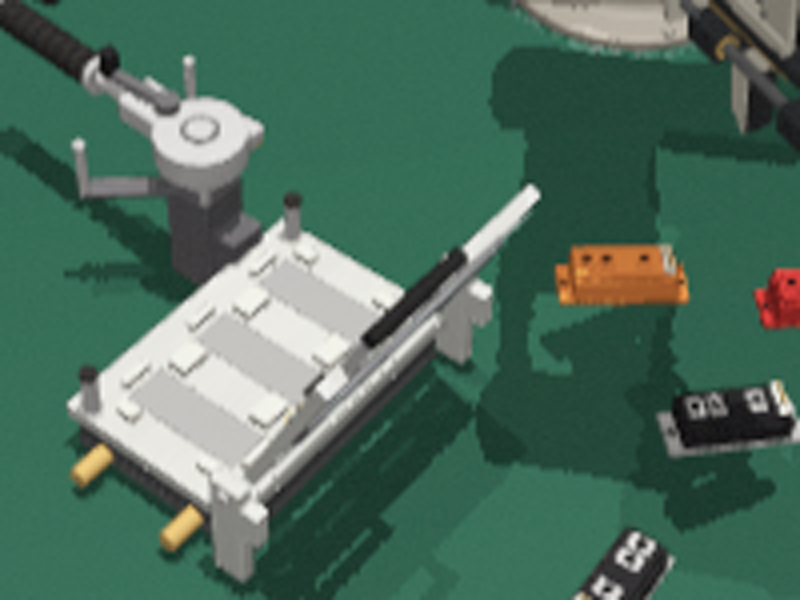

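The scene crop shows the empty plate: stop post tops at (292,197) and (88,370), disc centre at (200,130), plate corners at (285,222) and (70,407). I'll fit the fixture in the scene camera too, and hover over the module at (735,425).

Run:
```python
from h import *
A=lambda x,y:np.array([(x+.5)/4-.5+240,(y+.5)/4-.5+155])
L=np.array([[-104,-58,80],[104,-58,80],[-70,-112,139],[-112,-75,42],[112,-75,42]],float)
px=np.array([A(292,197),A(88,370),A(200,130),A(285,222),A(70,407)])
r=least_squares(lambda p:(proj("scene",place(p,L))-px).ravel(),[567,-17,-.14])
print(r.x.round(3),r.fun.reshape(-1,2).round(2).tolist())
```

```text
[ 5.71187e+02 -1.31550e+01 -1.38000e-01] [[0.34, 0.36], [0.38, 0.79], [0.27, 0.13], [-0.45, -0.77], [-0.55, -0.57]]
```

Call:
carry_out --plan '[{"tx": 3,"ty": 1,"tz": -17,"rx": -0.01,"ry": -0.009,"rz": -0.039},{"tx": 3,"ty": 1,"tz": -17,"rx": -0.01,"ry": -0.009,"rz": -0.039},{"tx": 3,"ty": 1,"tz": -17,"rx": -0.01,"ry": -0.008,"rz": -0.039},{"tx": 3,"ty": 1,"tz": -17,"rx": -0.01,"ry": -0.008,"rz": -0.039},{"tx": 3,"ty": 1,"tz": -17,"rx": -0.01,"ry": -0.008,"rz": -0.039},{"tx": 3,"ty": 1,"tz": -17,"rx": -0.01,"ry": -0.008,"rz": -0.039},{"tx": 2,"ty": 1,"tz": -17,"rx": -0.01,"ry": -0.008,"rz": -0.039},{"tx": 2,"ty": 1,"tz": -17,"rx": -0.01,"ry": -0.008,"rz": -0.038},{"tx": 0,"ty": 0,"tz": -20,"rx": 0,"ry": 0,"rz": 0},{"tx": 0,"ty": 0,"tz": -20,"rx": 0,"ry": 0,"rz": 0},{"tx": 0,"ty": 0,"tz": 0,"rx": 0,"ry": 0,"rz": 0},{"tx": 0,"ty": 0,"tz": 0,"rx": 0,"ry": 0,"rz": 0}]'

```text
time: 14.0
tool_pos: [428.2, 275.5, 60.9]
tcp_rot: [3.141, 0.002, 2.238]
contact_force: [-0.6, 0.1, 0.0]
grip_width: 59.7
finger_force: 0.0
```

Run:
```python
from h import *
delta([427,276,5],down(.69))
s=bot.capture("scene"); t=bot.capture("top")
cv2.imwrite("pics/c5.png",cv2.resize(s[160:240,375:475,::-1],(800,640)[:2] and (750,600),interpolation=cv2.INTER_CUBIC))
o=bot.get_obs(); print(proj("scene",o["tool_pos"]),[(proj("scene",[x,276,0])).round(1) for x in(425,430)])
```

```text
t 14.0 d [ -1.2   0.5 -55.9] rot [0.001 0.001 0.022] or [ 2.000e-03 -2.000e-03 -3.119e+00] q [ 0.42  0.51  1.78 -0.    0.85 -0.24] w 59.7 f [-0.6  0.1  0. ]
[[425.51748917 247.53614368]] [array([[422.7, 261.1]]), array([[422. , 262.3]])]
```

View pics/c5.png

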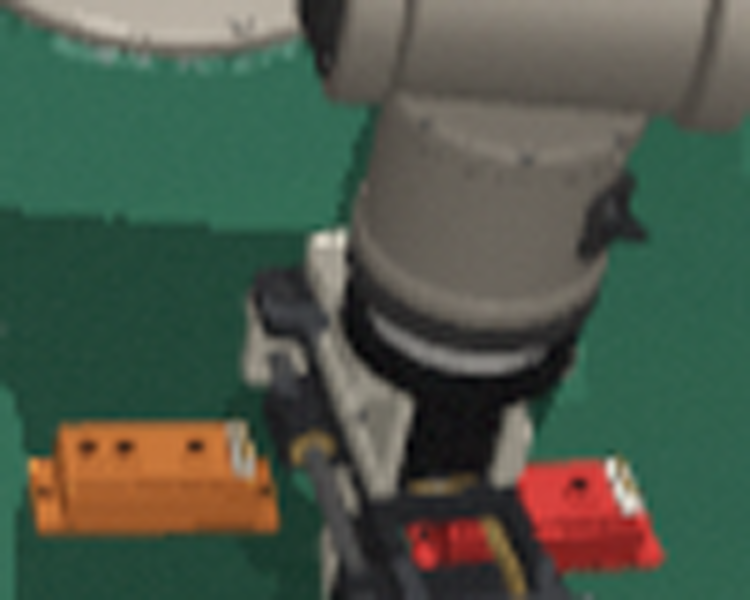

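Call:
carry_out --plan '[{"tx": -1,"ty": 0,"tz": -20,"rx": 0,"ry": 0,"rz": 0.02},{"tx": 0,"ty": 0,"tz": -20,"rx": 0,"ry": 0,"rz": 0},{"tx": 0,"ty": 0,"tz": -10,"rx": 0,"ry": 0,"rz": 0},{"tx": 0,"ty": 0,"tz": -6,"rx": 0,"ry": 0,"rz": 0},{"tx": 0,"ty": 0,"tz": 0,"rx": 0,"ry": 0,"rz": 0},{"tx": 0,"ty": 0,"tz": 0,"rx": 0,"ry": 0,"rz": 0}]'

```text
time: 14.7
tool_pos: [426.7, 276.1, 4.4]
tcp_rot: [-3.142, 0.001, 2.26]
contact_force: [-0.2, -0.9, 0.9]
grip_width: 59.4
finger_force: 0.0
```

Run:
```python
from h import *
s=bot.capture("scene")
cv2.imwrite("pics/c6.png",cv2.resize(s[215:285,375:470,::-1],(800,590),interpolation=cv2.INTER_CUBIC))
o=bot.get_obs(); print(o["tool_pos"],proj("scene",o["tool_pos"]))
```

```text
[426.78453015 276.16974572   4.45010019] [[422.71756579 260.5614378 ]]
```

View pics/c6.png

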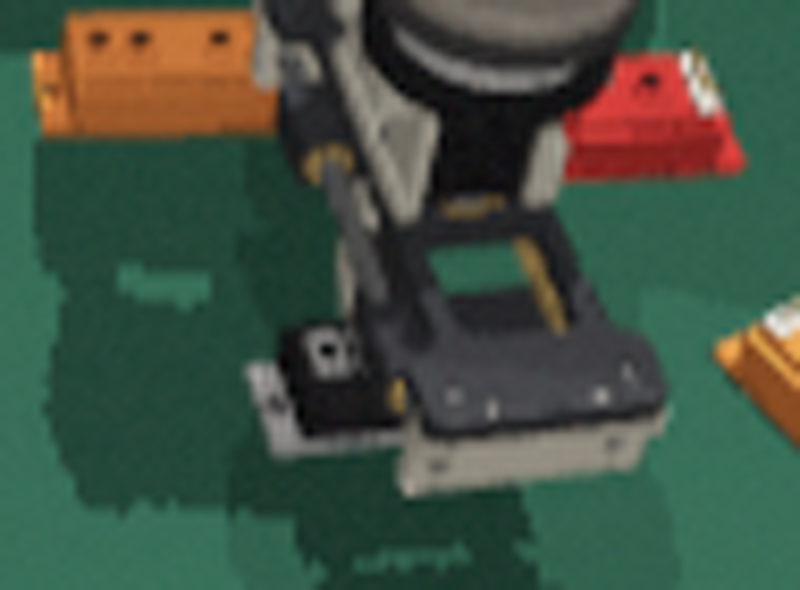

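Call:
carry_out --plan '[{"tx": 0,"ty": 0,"tz": 0,"rx": 0,"ry": 0,"rz": 0},{"tx": 0,"ty": 0,"tz": 0,"rx": 0,"ry": 0,"rz": 0},{"tx": 0,"ty": 0,"tz": 0,"rx": 0,"ry": 0,"rz": 0},{"tx": 0,"ty": 0,"tz": 0,"rx": 0,"ry": 0,"rz": 0},{"tx": 0,"ty": 0,"tz": 0,"rx": 0,"ry": 0,"rz": 0},{"tx": 0,"ty": 0,"tz": 0,"rx": 0,"ry": 0,"rz": 0}]' --gripper 1.0

```text
time: 15.35
tool_pos: [426.3, 275.9, 3.8]
tcp_rot: [-3.141, 0.001, 2.26]
contact_force: [0.4, -0.3, 3.0]
grip_width: 33.8
finger_force: 29.9
```

Call:
carry_out --plan '[{"tx": 0,"ty": 0,"tz": 20,"rx": 0,"ry": 0,"rz": 0},{"tx": 0,"ty": 0,"tz": 35,"rx": 0,"ry": 0,"rz": 0},{"tx": 0,"ty": 0,"tz": 35,"rx": 0,"ry": 0,"rz": 0},{"tx": 0,"ty": 0,"tz": 35,"rx": 0,"ry": 0,"rz": 0},{"tx": 0,"ty": 0,"tz": 35,"rx": 0,"ry": 0,"rz": -0.09},{"tx": 0,"ty": 0,"tz": 35,"rx": 0,"ry": 0,"rz": -0.09},{"tx": 0,"ty": 0,"tz": 0,"rx": 0,"ry": 0,"rz": -0.09},{"tx": 0,"ty": 0,"tz": 0,"rx": 0,"ry": 0,"rz": -0.09},{"tx": 0,"ty": 0,"tz": 0,"rx": 0,"ry": 0,"rz": -0.09},{"tx": 0,"ty": 0,"tz": 0,"rx": 0,"ry": 0,"rz": -0.09},{"tx": 0,"ty": 0,"tz": 0,"rx": 0,"ry": 0,"rz": 0},{"tx": 0,"ty": 0,"tz": 0,"rx": 0,"ry": 0,"rz": 0}]'

```text
time: 16.55
tool_pos: [426.0, 275.8, 198.3]
tcp_rot: [-3.14, 0.001, 1.722]
contact_force: [1.0, -0.7, -2.7]
grip_width: 33.8
finger_force: 29.9
```

Run:
```python
from h import *
s=bot.capture("scene"); 
o=bot.get_obs(); p=proj("scene",o["tool_pos"]+[0,0,12])[0]; print(o["tool_pos"],p,o["tcp_rot"])
x,y=(p-[50,37]).astype(int); print(x,y)
cv2.imwrite("pics/c7.png",cv2.resize(s[y:y+75,x:x+100,::-1],(800,600),interpolation=cv2.INTER_CUBIC))
```

```text
[426.00184475 275.81273471 198.37432971] [434.94043243 207.4679313 ] [-3.13978170e+00  1.29473734e-03  1.72178273e+00]
384 170
```

View pics/c7.png

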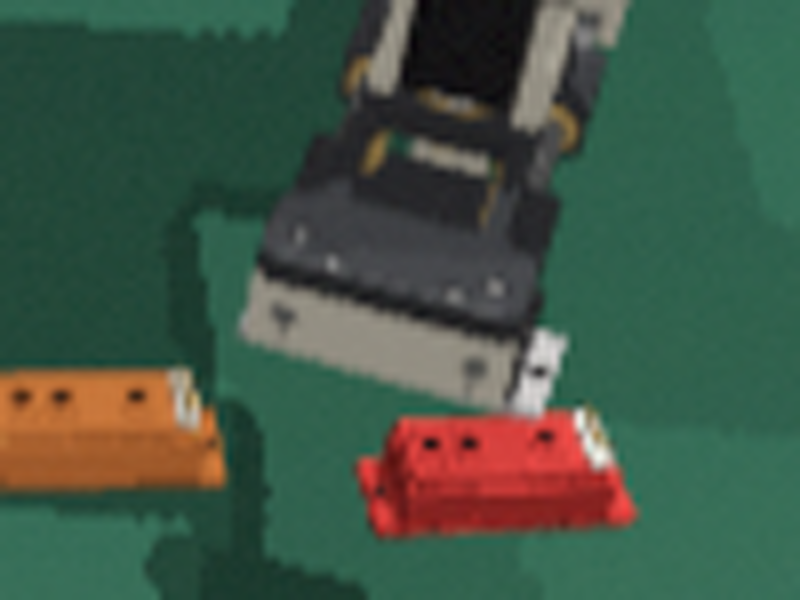

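The crop shows the module held with its pin-end flange at (565,335)–(545,410). I'll use that end to check how far off centre the grip is.

Run:
```python
from h import *
T=np.array([426.0,275.8]); psi=1.722-np.pi/2
for q in((565,335),(546,405)):
    X=ray("scene",(384+(q[0]+.5)/8-.5,170+(q[1]+.5)/8-.5),197.5)[:2]-T
    print(place([0,0,-psi],[*X,0])[0].round(1))
```

```text
[-17.9  45.9   0. ]
[13.8 46.6  0. ]
```

Call:
carry_out --plan '[{"tx": 0,"ty": 0,"tz": 35,"rx": 0,"ry": 0,"rz": -0.07},{"tx": 0,"ty": 0,"tz": 40,"rx": 0,"ry": 0,"rz": -0.07},{"tx": 0,"ty": 0,"tz": 40,"rx": 0,"ry": 0,"rz": -0.07},{"tx": 0,"ty": -31,"tz": 0,"rx": 0,"ry": 0,"rz": -0.07},{"tx": 0,"ty": -31,"tz": 0,"rx": 0,"ry": 0,"rz": 0},{"tx": 8,"ty": -31,"tz": 0,"rx": 0,"ry": 0,"rz": 0},{"tx": 10,"ty": -31,"tz": 0,"rx": 0,"ry": 0,"rz": 0},{"tx": 12,"ty": -31,"tz": 0,"rx": 0,"ry": 0,"rz": 0},{"tx": 12,"ty": -31,"tz": 0,"rx": 0,"ry": 0,"rz": 0},{"tx": 12,"ty": -31,"tz": 0,"rx": 0,"ry": 0,"rz": 0},{"tx": 12,"ty": -31,"tz": 0,"rx": 0,"ry": 0,"rz": 0},{"tx": 12,"ty": -33,"tz": 0,"rx": 0,"ry": 0,"rz": 0}]'

```text
time: 17.8
tool_pos: [504.4, -6.3, 313.6]
tcp_rot: [-3.14, 0.001, 1.442]
contact_force: [0.6, -0.0, -2.6]
grip_width: 33.8
finger_force: 29.9
```

```bash
python3 -c "
from h import *
delta([504,-6,60],down(-.142))"
```

```text
t 17.8 d [  -0.4    0.3 -253.6] rot [ 0.001 -0.001 -0.013] or [2.000e-03 1.000e-03 3.129e+00] q [-0.16  0.25  1.41 -0.    1.48 -0.03] w 33.8 f [ 0.6 -0.  -2.6]
```

Call:
carry_out --plan '[{"tx": 0,"ty": 0,"tz": -35,"rx": 0,"ry": 0,"rz": -0.013},{"tx": 0,"ty": 0,"tz": -40,"rx": 0,"ry": 0,"rz": 0},{"tx": 0,"ty": 0,"tz": -40,"rx": 0,"ry": 0,"rz": 0},{"tx": 0,"ty": 0,"tz": -40,"rx": 0,"ry": 0,"rz": 0},{"tx": 0,"ty": 0,"tz": -40,"rx": 0,"ry": 0,"rz": 0},{"tx": 0,"ty": 0,"tz": -35,"rx": 0,"ry": 0,"rz": 0},{"tx": 0,"ty": 0,"tz": -20,"rx": 0,"ry": 0,"rz": 0},{"tx": 0,"ty": 0,"tz": 0,"rx": 0,"ry": 0,"rz": 0},{"tx": 0,"ty": 0,"tz": 0,"rx": 0,"ry": 0,"rz": 0}]'

```text
time: 18.7
tool_pos: [504.5, -5.1, 64.0]
tcp_rot: [-3.141, 0.001, 1.427]
contact_force: [-0.4, 0.3, -2.4]
grip_width: 33.7
finger_force: 29.9
```

Run:
```python
from h import *
s=bot.capture("scene"); t=bot.capture("top"); cv2.imwrite("pics/s8.png",s[:,:,::-1])
delta([504,-6,60],down(-.142))
a=cv2.resize(s[185:260,265:365,::-1],(800,600),interpolation=cv2.INTER_CUBIC)
cv2.imwrite("pics/c8.png",a)
```

```text
t 18.8 d [-1.3 -0.7 -5.1] rot [0.001 0.002 0.002] or [ 2.00e-03 -2.00e-03 -3.14e+00] q [-0.16  0.5   1.79 -0.    0.85 -0.02] w 33.8 f [ 0.5  0.6 -1.6]
```

View pics/c8.png

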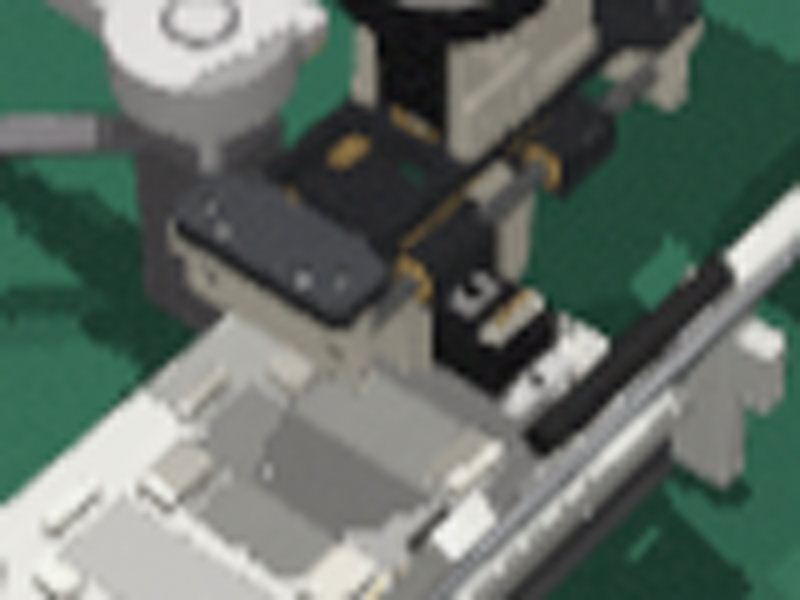

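Call:
carry_out --plan '[{"tx": 0,"ty": 0,"tz": -8,"rx": 0,"ry": 0,"rz": 0},{"tx": 0,"ty": 0,"tz": -4,"rx": 0,"ry": 0,"rz": 0},{"tx": 0,"ty": 0,"tz": -2,"rx": 0,"ry": 0,"rz": 0},{"tx": 0,"ty": 0,"tz": 0,"rx": 0,"ry": 0,"rz": 0}]'

```text
time: 19.2
tool_pos: [504.0, -5.0, 49.4]
tcp_rot: [-3.14, 0.001, 1.427]
contact_force: [0.2, 0.4, -0.9]
grip_width: 33.7
finger_force: 29.9
```

Call:
carry_out --plan '[{"tx": 0,"ty": 0,"tz": -2,"rx": 0,"ry": 0,"rz": 0},{"tx": 0,"ty": 0,"tz": -1,"rx": 0,"ry": 0,"rz": 0},{"tx": 0,"ty": 0,"tz": 0,"rx": 0,"ry": 0,"rz": 0}]'

```text
time: 19.5
tool_pos: [504.1, -5.1, 46.5]
tcp_rot: [-3.14, 0.001, 1.427]
contact_force: [0.0, 0.3, -2.6]
grip_width: 34.0
finger_force: 29.9
```

Call:
carry_out --plan '[{"tx": 0,"ty": 0,"tz": 0,"rx": 0,"ry": 0,"rz": 0},{"tx": 0,"ty": 0,"tz": 0,"rx": 0,"ry": 0,"rz": 0},{"tx": 0,"ty": 0,"tz": 0,"rx": 0,"ry": 0,"rz": 0},{"tx": 0,"ty": 0,"tz": 15,"rx": 0,"ry": 0,"rz": 0},{"tx": 0,"ty": 0,"tz": 35,"rx": 0,"ry": 0,"rz": 0},{"tx": 0,"ty": 0,"tz": 40,"rx": 0,"ry": 0,"rz": 0},{"tx": 0,"ty": 0,"tz": 45,"rx": 0,"ry": 0,"rz": 0},{"tx": 0,"ty": 0,"tz": 45,"rx": 0,"ry": 0,"rz": 0},{"tx": 0,"ty": 0,"tz": 45,"rx": 0,"ry": 0,"rz": 0},{"tx": 0,"ty": 0,"tz": 45,"rx": 0,"ry": 0,"rz": 0}]' --gripper 0.46

```text
time: 20.5
tool_pos: [503.7, -5.0, 318.9]
tcp_rot: [-3.141, 0.001, 1.427]
contact_force: [1.5, 0.1, 0.4]
grip_width: 49.8
finger_force: 0.0
```

Run:
```python
from h import *
s=bot.capture("scene"); t=bot.capture("top")
for p0 in([593,266,-1.65],[506,412.3,1.77]):
    for n,im in(("top",t),("scene",s)):
        r=fitmod(p0,{n:im}); print(n,r[0].round(2),round(r[1],2))
```

```text
top [590.96 265.95  -1.64] 0.09
scene [596.17 266.6   -1.66] 0.05
top [504.83 412.29   1.77] 0.08
scene [508.91 412.42   1.79] 0.12
```

Call:
carry_out --plan '[{"tx": 0,"ty": 22,"tz": 0,"rx": 0,"ry": 0,"rz": -0.125},{"tx": 0,"ty": 22,"tz": 0,"rx": 0,"ry": 0,"rz": -0.125},{"tx": 0,"ty": 22,"tz": 0,"rx": 0,"ry": 0,"rz": -0.125},{"tx": 10,"ty": 22,"tz": 0,"rx": 0,"ry": 0,"rz": -0.125},{"tx": 10,"ty": 22,"tz": 0,"rx": 0,"ry": 0,"rz": -0.125},{"tx": 10,"ty": 22,"tz": 0,"rx": 0,"ry": 0,"rz": -0.125},{"tx": 10,"ty": 22,"tz": 0,"rx": 0,"ry": 0,"rz": -0.125},{"tx": 10,"ty": 22,"tz": 0,"rx": 0,"ry": 0,"rz": -0.125},{"tx": 10,"ty": 23,"tz": 0,"rx": 0,"ry": 0,"rz": -0.125},{"tx": 10,"ty": 24,"tz": 0,"rx": 0,"ry": 0,"rz": -0.125},{"tx": 10,"ty": 24,"tz": 0,"rx": 0,"ry": 0,"rz": -0.125},{"tx": 9,"ty": 24,"tz": 0,"rx": 0,"ry": 0,"rz": -0.125}]' --gripper 0.35

```text
time: 21.8
tool_pos: [593.4, 266.8, 315.7]
tcp_rot: [-3.141, 0.002, -0.079]
contact_force: [0.4, -0.3, 0.3]
grip_width: 59.7
finger_force: 0.0
```

Call:
carry_out --plan '[{"tx": 0,"ty": 0,"tz": -40,"rx": 0,"ry": 0,"rz": 0},{"tx": 0,"ty": 0,"tz": -40,"rx": 0,"ry": 0,"rz": 0},{"tx": 0,"ty": 0,"tz": -40,"rx": 0,"ry": 0,"rz": 0},{"tx": 0,"ty": 0,"tz": -40,"rx": 0,"ry": 0,"rz": 0},{"tx": 0,"ty": 0,"tz": -40,"rx": 0,"ry": 0,"rz": 0},{"tx": 0,"ty": 0,"tz": -40,"rx": 0,"ry": 0,"rz": 0},{"tx": 0,"ty": 0,"tz": 0,"rx": 0,"ry": 0,"rz": 0},{"tx": 0,"ty": 0,"tz": 0,"rx": 0,"ry": 0,"rz": 0}]'

```text
time: 22.6
tool_pos: [593.1, 265.9, 76.7]
tcp_rot: [-3.141, 0.002, -0.073]
contact_force: [0.4, 0.4, 1.1]
grip_width: 59.4
finger_force: 0.0
```

```bash
python3 -c "
from h import *
delta([593,266.5,4],down(-1.65))"
```

```text
t 22.6 d [ -0.1   0.6 -72.7] rot [-0.001 -0.002 -0.006] or [ 3.000e-03 -1.000e-03  3.136e+00] q [0.3  0.71 1.33 0.   1.1  1.95] w 59.4 f [0.4 0.4 1.1]
```

Call:
carry_out --plan '[{"tx": 0,"ty": 0.5,"tz": -30,"rx": 0,"ry": 0,"rz": 0},{"tx": 0,"ty": 0,"tz": -25,"rx": 0,"ry": 0,"rz": 0},{"tx": 0,"ty": 0,"tz": -12,"rx": 0,"ry": 0,"rz": 0},{"tx": 0,"ty": 0,"tz": -6,"rx": 0,"ry": 0,"rz": 0},{"tx": 0,"ty": 0,"tz": 0,"rx": 0,"ry": 0,"rz": 0}]'

```text
time: 23.1
tool_pos: [593.9, 266.6, 4.7]
tcp_rot: [-3.14, -0.0, -0.073]
contact_force: [-0.5, 0.3, 0.5]
grip_width: 59.8
finger_force: 0.0
```

Call:
carry_out --plan '[{"tx": 0,"ty": 0,"tz": 0,"rx": 0,"ry": 0,"rz": 0},{"tx": 0,"ty": 0,"tz": 0,"rx": 0,"ry": 0,"rz": 0},{"tx": 0,"ty": 0,"tz": 0,"rx": 0,"ry": 0,"rz": 0},{"tx": 0,"ty": 0,"tz": 0,"rx": 0,"ry": 0,"rz": 0},{"tx": 0,"ty": 0,"tz": 0,"rx": 0,"ry": 0,"rz": 0},{"tx": 0,"ty": 0,"tz": 20,"rx": 0,"ry": 0,"rz": 0},{"tx": 0,"ty": 0,"tz": 30,"rx": 0,"ry": 0,"rz": 0},{"tx": 0,"ty": 0,"tz": 40,"rx": 0,"ry": 0,"rz": 0},{"tx": 0,"ty": 0,"tz": 40,"rx": 0,"ry": 0,"rz": 0},{"tx": 0,"ty": 0,"tz": 40,"rx": 0,"ry": 0,"rz": 0},{"tx": 0,"ty": 0,"tz": 0,"rx": 0,"ry": 0,"rz": 0},{"tx": 0,"ty": 0,"tz": 0,"rx": 0,"ry": 0,"rz": 0}]' --gripper 1.0

```text
time: 24.3
tool_pos: [593.2, 266.4, 174.1]
tcp_rot: [-3.14, 0.0, -0.073]
contact_force: [0.0, 0.5, -3.3]
grip_width: 33.8
finger_force: 30.0
```

Run:
```python
from h import *
s=bot.capture("scene"); t=bot.capture("top"); cv2.imwrite("pics/s9.png",s[:,:,::-1]); cv2.imwrite("pics/t9.png",t[:,:,::-1])
o=bot.get_obs(); T=o["tool_pos"]; print(T,o["tcp_rot"],o["grip_width"])
# both module ends expected at +-47 along length; crops centred on them
p=proj("scene",T)[0]; q=proj("top",T)[0]
f=lambda im,c:cv2.resize(im[int(c[1])-37:int(c[1])+37,int(c[0])-25:int(c[0])+25,::-1],(400,592),interpolation=cv2.INTER_CUBIC)
print((p-[25,37]).astype(int) if 0 else (int(p[0])-25,int(p[1])-37),(int(q[0])-25,int(q[1])-37))
cv2.imwrite("pics/c9.png",np.hstack([f(s,p),f(t,q)]))
```

```text
[592.16439738 266.05544399 171.69584112] [ 3.14138452  0.00447599 -0.07343311] 33.90277485662761
(376, 224) (209, 119)
```

View pics/c9.png

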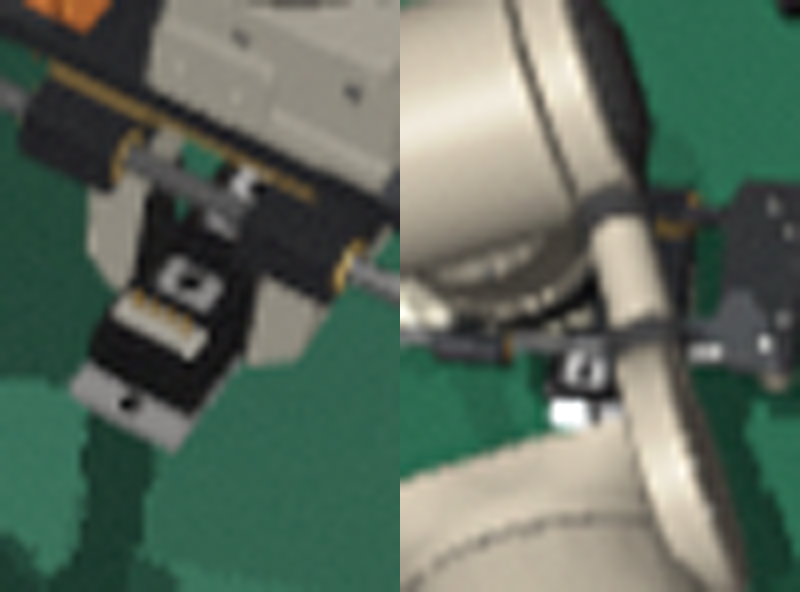

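The pin-end flange is at (72,390)–(180,450) in the scene half and the other end's flange edge is at about (552,427) in the top half. I'll work out the grip offset from these.

Run:
```python
from h import *
T=np.array([592.8,266.2]); psi=-.073-np.pi/2; z=168+2
for n,q,x0,y0 in(("scene",(72,390),376,224),("scene",(180,452),376,224),("top",(152,427),209,119)):
    X=ray(n,((q[0]+.5)/8-.5+x0,(q[1]+.5)/8-.5+y0),z)[:2]-T
    print(n,place([0,0,-psi],[*X,0])[0].round(1))
```

```text
scene [16.7 46.6  0. ]
scene [-18.6  47.8   0. ]
top [-17.3 -51.1   0. ]
```

Call:
carry_out --plan '[{"tx": 0,"ty": 0,"tz": 38,"rx": 0,"ry": 0,"rz": 0.1},{"tx": 0,"ty": 0,"tz": 38,"rx": 0,"ry": 0,"rz": 0.1},{"tx": 0,"ty": 0,"tz": 38,"rx": 0,"ry": 0,"rz": 0.1},{"tx": 0,"ty": 0,"tz": 38,"rx": 0,"ry": 0,"rz": 0.1},{"tx": -3,"ty": -35,"tz": 0,"rx": 0,"ry": 0,"rz": 0.138},{"tx": -3,"ty": -35,"tz": 0,"rx": 0,"ry": 0,"rz": 0.138},{"tx": -3,"ty": -35,"tz": 0,"rx": 0,"ry": 0,"rz": 0.138},{"tx": -3,"ty": -35,"tz": 0,"rx": 0,"ry": 0,"rz": 0.138},{"tx": -3,"ty": -35,"tz": 0,"rx": 0,"ry": 0,"rz": 0.138},{"tx": -3,"ty": -35,"tz": 0,"rx": 0,"ry": 0,"rz": 0.138},{"tx": -3,"ty": -35,"tz": 0,"rx": 0,"ry": 0,"rz": 0.138},{"tx": -3,"ty": -35,"tz": 0,"rx": 0,"ry": 0,"rz": 0.136}]'

```text
time: 25.6
tool_pos: [568.4, -14.9, 323.4]
tcp_rot: [-3.136, 0.001, 1.434]
contact_force: [2.1, 0.4, -1.6]
grip_width: 33.9
finger_force: 30.0
```

Call:
carry_out --plan '[{"tx": 0,"ty": 0,"tz": 0,"rx": 0,"ry": 0,"rz": 0},{"tx": 0,"ty": 0,"tz": 0,"rx": 0,"ry": 0,"rz": 0}]'

```text
time: 25.8
tool_pos: [568.8, -14.2, 323.9]
tcp_rot: [-3.137, 0.001, 1.425]
contact_force: [-0.2, 0.6, -1.9]
grip_width: 33.6
finger_force: 30.0
```

```bash
python3 -c "
from h import *
delta([569.4,-14.5,60],down(-.142))"
```

```text
t 25.8 d [   0.6   -0.3 -263.9] rot [-0.    -0.005  0.003] or [-0.007  0.    -3.138] q [-0.16  0.38  1.21 -0.    1.56 -0.01] w 33.6 f [-0.2  0.6 -1.9]
```

Call:
carry_out --plan '[{"tx": 0.6,"ty": 0,"tz": -40,"rx": 0,"ry": -0.005,"rz": 0},{"tx": 0,"ty": 0,"tz": -40,"rx": 0,"ry": 0,"rz": 0},{"tx": 0,"ty": 0,"tz": -40,"rx": 0,"ry": 0,"rz": 0},{"tx": 0,"ty": 0,"tz": -40,"rx": 0,"ry": 0,"rz": 0},{"tx": 0,"ty": 0,"tz": -40,"rx": 0,"ry": 0,"rz": 0},{"tx": 0,"ty": 0,"tz": -35,"rx": 0,"ry": 0,"rz": 0},{"tx": 0,"ty": 0,"tz": -29,"rx": 0,"ry": 0,"rz": 0},{"tx": 0,"ty": 0,"tz": -4,"rx": 0,"ry": 0,"rz": 0},{"tx": 0,"ty": 0,"tz": -4,"rx": 0,"ry": 0,"rz": 0},{"tx": 0,"ty": 0,"tz": -2,"rx": 0,"ry": 0,"rz": 0},{"tx": 0,"ty": 0,"tz": 0,"rx": 0,"ry": 0,"rz": 0}]'

```text
time: 26.9
tool_pos: [570.6, -13.5, 52.8]
tcp_rot: [3.136, 0.0, 1.429]
contact_force: [-0.1, -0.9, -1.6]
grip_width: 33.7
finger_force: 30.0
```

Call:
carry_out --plan '[{"tx": 0,"ty": 0,"tz": -2,"rx": 0,"ry": 0,"rz": 0},{"tx": 0,"ty": 0,"tz": 0,"rx": 0,"ry": 0,"rz": 0},{"tx": 0,"ty": 0,"tz": 0,"rx": 0,"ry": 0,"rz": 0}]'

```text
time: 27.2
tool_pos: [570.0, -13.7, 50.1]
tcp_rot: [3.137, 0.0, 1.428]
contact_force: [-0.5, 0.4, -2.2]
grip_width: 33.7
finger_force: 30.0
```

```bash
python3 -c "
from h import *
delta([569.4,-14.5,46.4],down(-.142))"
```

```text
t 27.2 d [-0.6 -0.8 -3.7] rot [0.001 0.004 0.   ] or [ 7.000e-03 -2.000e-03 -3.141e+00] q [-0.16  0.61  1.61 -0.    0.91 -0.02] w 33.7 f [-0.5  0.4 -2.2]
```

Call:
carry_out --plan '[{"tx": -0.6,"ty": -0.8,"tz": -2,"rx": 0,"ry": 0,"rz": 0},{"tx": 0,"ty": 0,"tz": -1.5,"rx": 0,"ry": 0,"rz": 0},{"tx": 0,"ty": 0,"tz": 0,"rx": 0,"ry": 0,"rz": 0}]'

```text
time: 27.5
tool_pos: [569.2, -14.6, 46.4]
tcp_rot: [3.138, 0.001, 1.428]
contact_force: [-0.5, 0.6, 1.7]
grip_width: 34.0
finger_force: 30.0
```

Call:
carry_out --plan '[{"tx": 0,"ty": 0,"tz": 0,"rx": 0,"ry": 0,"rz": 0},{"tx": 0,"ty": 0,"tz": 0,"rx": 0,"ry": 0,"rz": 0},{"tx": 0,"ty": 0,"tz": 0,"rx": 0,"ry": 0,"rz": 0},{"tx": 0,"ty": 0,"tz": 15,"rx": 0,"ry": 0,"rz": 0},{"tx": 0,"ty": 0,"tz": 35,"rx": 0,"ry": 0,"rz": 0},{"tx": 0,"ty": 0,"tz": 40,"rx": 0,"ry": 0,"rz": 0},{"tx": 0,"ty": 0,"tz": 45,"rx": 0,"ry": 0,"rz": 0},{"tx": 0,"ty": 0,"tz": 45,"rx": 0,"ry": 0,"rz": 0},{"tx": 0,"ty": 0,"tz": 45,"rx": 0,"ry": 0,"rz": 0},{"tx": 0,"ty": 0,"tz": 45,"rx": 0,"ry": 0,"rz": 0}]' --gripper 0.48

```text
time: 28.5
tool_pos: [568.8, -14.3, 318.2]
tcp_rot: [3.137, 0.0, 1.429]
contact_force: [2.2, -0.6, -0.4]
grip_width: 47.8
finger_force: 0.0
```

Run:
```python
from h import *
s=bot.capture("scene"); t=bot.capture("top"); cv2.imwrite("pics/s10.png",s[:,:,::-1])
for n,im in(("top",t),("scene",s)):
    r=fitmod([506,412.3,1.77],{n:im}); print(n,r[0].round(2),round(r[1],2))
delta([506.8,412.4,319],down(1.78))
```

```text
top [504.54 412.31   1.77] 0.08
scene [509.25 412.47   1.78] 0.11
t 28.6 d [-64.6 427.   -4.3] rot [-0.014  0.014  1.922] or [ 0.013  0.013 -1.219] q [-0.16  0.37  1.22 -0.    1.53 -0.02] w 47.6 f [0.4 0.2 0.3]
```

Call:
carry_out --plan '[{"tx": -5,"ty": 35,"tz": 0,"rx": 0,"ry": 0,"rz": 0.137},{"tx": -5,"ty": 35,"tz": 0,"rx": 0,"ry": 0,"rz": 0.137},{"tx": -5,"ty": 35,"tz": 0,"rx": 0,"ry": 0,"rz": 0.137},{"tx": -5,"ty": 35,"tz": 0,"rx": 0,"ry": 0,"rz": 0.137},{"tx": -5,"ty": 35,"tz": 0,"rx": 0,"ry": 0,"rz": 0.137},{"tx": -5,"ty": 35,"tz": 0,"rx": 0,"ry": 0,"rz": 0.137},{"tx": -5,"ty": 35,"tz": 0,"rx": 0,"ry": 0,"rz": 0.137},{"tx": -5,"ty": 35,"tz": 0,"rx": 0,"ry": 0,"rz": 0.137},{"tx": -5,"ty": 35,"tz": 0,"rx": 0,"ry": 0,"rz": 0.137},{"tx": -5,"ty": 35,"tz": 0,"rx": 0,"ry": 0,"rz": 0.137},{"tx": -5,"ty": 35,"tz": 0,"rx": 0,"ry": 0,"rz": 0.137},{"tx": -5,"ty": 35,"tz": 0,"rx": 0,"ry": 0,"rz": 0.137}]' --gripper 0.35

```text
time: 29.8
tool_pos: [508.7, 407.0, 315.2]
tcp_rot: [3.138, -0.0, 3.078]
contact_force: [0.5, 0.2, 0.5]
grip_width: 59.8
finger_force: 0.0
```

Call:
carry_out --plan '[{"tx": -2,"ty": 3,"tz": -40,"rx": -0.007,"ry": 0.007,"rz": 0.137},{"tx": -2,"ty": 4,"tz": -40,"rx": -0.007,"ry": 0.007,"rz": 0.137},{"tx": 0,"ty": 0,"tz": -40,"rx": 0,"ry": 0,"rz": 0},{"tx": 0,"ty": 0,"tz": -40,"rx": 0,"ry": 0,"rz": 0},{"tx": 0,"ty": 0,"tz": -40,"rx": 0,"ry": 0,"rz": 0},{"tx": 0,"ty": 0,"tz": -40,"rx": 0,"ry": 0,"rz": 0},{"tx": 0,"ty": 0,"tz": 0,"rx": 0,"ry": 0,"rz": 0},{"tx": 0,"ty": 0,"tz": 0,"rx": 0,"ry": 0,"rz": 0}]'

```text
time: 30.6
tool_pos: [505.1, 412.5, 76.1]
tcp_rot: [-3.132, -0.016, -2.937]
contact_force: [0.3, -0.2, 0.8]
grip_width: 59.7
finger_force: 0.0
```

```bash
python3 -c "
from h import *
delta([507,412.4,4],down(1.775))"
```

```text
t 30.6 d [  1.9  -0.1 -72.1] rot [ 0.013 -0.013 -0.001] or [0.021 0.02  3.141] q [ 0.57  0.72  1.31 -0.    1.13 -1.21] w 59.7 f [ 0.3 -0.2  0.8]
```

Call:
carry_out --plan '[{"tx": 1,"ty": 0,"tz": -30,"rx": 0.013,"ry": -0.013,"rz": 0},{"tx": 1,"ty": 0,"tz": -24,"rx": 0,"ry": 0,"rz": 0},{"tx": 0,"ty": 0,"tz": -12,"rx": 0,"ry": 0,"rz": 0},{"tx": 0,"ty": 0,"tz": -6,"rx": 0,"ry": 0,"rz": 0},{"tx": 0,"ty": 0,"tz": 0,"rx": 0,"ry": 0,"rz": 0},{"tx": 0,"ty": 0,"tz": 0,"rx": 0,"ry": 0,"rz": 0}]'

```text
time: 31.2
tool_pos: [508.1, 413.2, 5.8]
tcp_rot: [3.14, 0.003, -2.936]
contact_force: [-0.2, -0.4, -0.1]
grip_width: 59.7
finger_force: 0.0
```

Call:
carry_out --plan '[{"tx": 0,"ty": 0,"tz": 0,"rx": 0,"ry": 0,"rz": 0},{"tx": 0,"ty": 0,"tz": 0,"rx": 0,"ry": 0,"rz": 0},{"tx": 0,"ty": 0,"tz": 0,"rx": 0,"ry": 0,"rz": 0},{"tx": 0,"ty": 0,"tz": 0,"rx": 0,"ry": 0,"rz": 0},{"tx": 0,"ty": 0,"tz": 0,"rx": 0,"ry": 0,"rz": 0},{"tx": 0,"ty": 0,"tz": 20,"rx": 0,"ry": 0,"rz": 0},{"tx": 0,"ty": 0,"tz": 35,"rx": 0,"ry": 0,"rz": 0},{"tx": 0,"ty": 0,"tz": 45,"rx": 0,"ry": 0,"rz": 0},{"tx": 0,"ty": 0,"tz": 45,"rx": 0,"ry": 0,"rz": 0},{"tx": 0,"ty": 0,"tz": 45,"rx": 0,"ry": 0,"rz": 0},{"tx": 0,"ty": 0,"tz": 45,"rx": 0,"ry": 0,"rz": -0.1},{"tx": 0,"ty": 0,"tz": 45,"rx": 0,"ry": 0,"rz": -0.1}]' --gripper 1.0

```text
time: 32.4
tool_pos: [506.7, 412.3, 285.6]
tcp_rot: [3.141, 0.0, -3.141]
contact_force: [0.8, 0.4, -2.0]
grip_width: 33.7
finger_force: 30.0
```

Call:
carry_out --plan '[{"tx": 0,"ty": 0,"tz": 45,"rx": 0,"ry": 0,"rz": -0.13},{"tx": 11,"ty": -36,"tz": 0,"rx": 0,"ry": 0,"rz": -0.13},{"tx": 11,"ty": -36,"tz": 0,"rx": 0,"ry": 0,"rz": -0.13},{"tx": 11,"ty": -36,"tz": 0,"rx": 0,"ry": 0,"rz": -0.13},{"tx": 11,"ty": -36,"tz": 0,"rx": 0,"ry": 0,"rz": -0.13},{"tx": 11,"ty": -36,"tz": 0,"rx": 0,"ry": 0,"rz": -0.13},{"tx": 11,"ty": -36,"tz": 0,"rx": 0,"ry": 0,"rz": -0.13},{"tx": 11,"ty": -36,"tz": 0,"rx": 0,"ry": 0,"rz": -0.13},{"tx": 11,"ty": -36,"tz": 0,"rx": 0,"ry": 0,"rz": -0.13},{"tx": 11,"ty": -36,"tz": 0,"rx": 0,"ry": 0,"rz": -0.13},{"tx": 11,"ty": -36,"tz": 0,"rx": 0,"ry": 0,"rz": -0.13},{"tx": 11,"ty": -36,"tz": 0,"rx": 0,"ry": 0,"rz": -0.13}]'

```text
time: 33.6
tool_pos: [628.2, 15.1, 328.6]
tcp_rot: [-3.141, 0.001, 1.581]
contact_force: [0.1, 0.1, -1.4]
grip_width: 33.5
finger_force: 30.0
```

```bash
python3 -c "
from h import *
delta([634.8,-24,60],down(-.142))"
```

```text
t 33.6 d [   6.6  -39.1 -268.6] rot [ 0.001 -0.    -0.152] or [0.000e+00 1.000e-03 2.989e+00] q [-0.1   0.5   1.01 -0.    1.64 -0.11] w 33.5 f [ 0.1  0.1 -1.4]
```

Call:
carry_out --plan '[{"tx": 3,"ty": -20,"tz": 0,"rx": 0,"ry": 0,"rz": -0.076},{"tx": 3.5,"ty": -19,"tz": 0,"rx": 0,"ry": 0,"rz": -0.076},{"tx": 0,"ty": 0,"tz": 0,"rx": 0,"ry": 0,"rz": 0},{"tx": 0,"ty": 0,"tz": -40,"rx": 0,"ry": 0,"rz": 0},{"tx": 0,"ty": 0,"tz": -40,"rx": 0,"ry": 0,"rz": 0},{"tx": 0,"ty": 0,"tz": -40,"rx": 0,"ry": 0,"rz": 0},{"tx": 0,"ty": 0,"tz": -40,"rx": 0,"ry": 0,"rz": 0},{"tx": 0,"ty": 0,"tz": -40,"rx": 0,"ry": 0,"rz": 0},{"tx": 0,"ty": 0,"tz": -40,"rx": 0,"ry": 0,"rz": 0},{"tx": 0,"ty": 0,"tz": -24,"rx": 0,"ry": 0,"rz": 0},{"tx": 0,"ty": 0,"tz": 0,"rx": 0,"ry": 0,"rz": 0},{"tx": 0,"ty": 0,"tz": 0,"rx": 0,"ry": 0,"rz": 0}]'

```text
time: 34.8
tool_pos: [634.9, -21.8, 65.6]
tcp_rot: [3.141, 0.001, 1.436]
contact_force: [0.6, -0.1, -0.9]
grip_width: 34.2
finger_force: 30.0
```

```bash
python3 -c "
from h import *
delta([634.8,-24,50],down(-.142))"
```

```text
t 34.8 d [ -0.1  -2.2 -15.6] rot [ 0.001  0.001 -0.007] or [-1.000e-03  1.000e-03  3.135e+00] q [-0.15  0.69  1.4  -0.    1.05 -0.02] w 34.2 f [ 0.6 -0.1 -0.9]
```

Call:
carry_out --plan '[{"tx": 0,"ty": -2,"tz": -6,"rx": 0,"ry": 0,"rz": -0.007},{"tx": 0,"ty": 0,"tz": -6,"rx": 0,"ry": 0,"rz": 0},{"tx": 0,"ty": 0,"tz": -3,"rx": 0,"ry": 0,"rz": 0},{"tx": 0,"ty": 0,"tz": 0,"rx": 0,"ry": 0,"rz": 0}]'

```text
time: 35.2
tool_pos: [634.5, -24.4, 50.0]
tcp_rot: [3.141, 0.001, 1.428]
contact_force: [-0.5, 0.8, -1.4]
grip_width: 33.7
finger_force: 30.0
```

Call:
carry_out --plan '[{"tx": 0,"ty": 0,"tz": -2,"rx": 0,"ry": 0,"rz": 0},{"tx": 0,"ty": 0,"tz": -1,"rx": 0,"ry": 0,"rz": 0},{"tx": 0,"ty": 0,"tz": 0,"rx": 0,"ry": 0,"rz": 0}]'

```text
time: 35.5
tool_pos: [634.7, -24.4, 47.1]
tcp_rot: [3.141, 0.001, 1.428]
contact_force: [0.3, -0.2, -1.3]
grip_width: 33.6
finger_force: 30.0
```

Call:
carry_out --plan '[{"tx": 0,"ty": 0,"tz": 0,"rx": 0,"ry": 0,"rz": 0},{"tx": 0,"ty": 0,"tz": 0,"rx": 0,"ry": 0,"rz": 0},{"tx": 0,"ty": 0,"tz": 0,"rx": 0,"ry": 0,"rz": 0},{"tx": 0,"ty": 0,"tz": 15,"rx": 0,"ry": 0,"rz": 0},{"tx": 0,"ty": 0,"tz": 35,"rx": 0,"ry": 0,"rz": 0},{"tx": 0,"ty": 0,"tz": 40,"rx": 0,"ry": 0,"rz": 0},{"tx": 0,"ty": 0,"tz": 45,"rx": 0,"ry": 0,"rz": 0},{"tx": 0,"ty": 0,"tz": 45,"rx": 0,"ry": 0,"rz": 0},{"tx": 0,"ty": 0,"tz": 45,"rx": 0,"ry": 0,"rz": 0},{"tx": 0,"ty": 0,"tz": 45,"rx": 0,"ry": 0,"rz": 0}]' --gripper 0.48

```text
time: 36.5
tool_pos: [634.1, -24.3, 320.8]
tcp_rot: [3.139, 0.001, 1.428]
contact_force: [1.8, -0.0, -0.8]
grip_width: 47.4
finger_force: 0.0
```

Call:
carry_out --plan '[{"tx": 0,"ty": 13,"tz": 1,"rx": 0,"ry": 0,"rz": 0.131},{"tx": 0,"ty": 13,"tz": 1,"rx": 0,"ry": 0,"rz": 0.131},{"tx": 0,"ty": 13,"tz": 1,"rx": 0,"ry": 0,"rz": 0.131},{"tx": 0,"ty": 13,"tz": 1,"rx": 0,"ry": 0,"rz": 0.131},{"tx": 0,"ty": 13,"tz": 1,"rx": 0,"ry": 0,"rz": 0.131},{"tx": 0,"ty": 13,"tz": 1,"rx": 0,"ry": 0,"rz": 0.131},{"tx": 0,"ty": 13,"tz": 0,"rx": 0,"ry": 0,"rz": 0.131},{"tx": 0,"ty": 13,"tz": 0,"rx": 0,"ry": 0,"rz": 0.131},{"tx": 0,"ty": 13,"tz": 0,"rx": 0,"ry": 0,"rz": 0.131},{"tx": 0,"ty": 13,"tz": 0,"rx": 0,"ry": 0,"rz": 0.131},{"tx": 1,"ty": 14,"tz": 0,"rx": 0,"ry": 0,"rz": 0.131},{"tx": 1,"ty": 14,"tz": 0,"rx": 0,"ry": 0,"rz": 0.131}]' --gripper 0.5

```text
time: 37.7
tool_pos: [636.4, 134.1, 324.7]
tcp_rot: [3.14, 0.002, 3.005]
contact_force: [0.2, -0.4, 0.9]
grip_width: 46.2
finger_force: 0.0
```

Run:
```python
from h import *
s=bot.capture("scene"); t=bot.capture("top"); cv2.imwrite("pics/s11.png",s[:,:,::-1]); cv2.imwrite("pics/t11.png",t[:,:,::-1])
delta([636.2,134,243],down(1.429))
# bar of handle: dark elongated pixels near its projection
P=np.array([636.2,134.1,254.8]); ex=np.array([.99,-.1415,0])
print(proj("scene",[P-30*ex,P,P+30*ex]).round(1).tolist())
p=proj("scene",P)[0].astype(int)
g=s[p[1]-22:p[1]+22,p[0]-25:p[0]+25].max(2)
m=(g<60).astype(np.uint8); n,l,st,c=cv2.connectedComponentsWithStats(m)
for k in range(1,n):
    if st[k,4]>40:
        yy,xx=np.nonzero(l==k); r=cv2.minAreaRect(np.float32(np.c_[xx+p[0]-25,yy+p[1]-22])); print(st[k,4],r)
```

```text
t 37.8 d [ -0.2  -1.2 -81.4] rot [-0.001  0.002 -0.003] or [-3.000e-03 -2.000e-03  3.139e+00] q [ 0.09  0.55  0.94  0.    1.66 -1.34] w 45.9 f [-0.1  0.2  0.1]
[[350.9, 219.9], [342.8, 227.5], [334.5, 235.3]]
150 ((343.1413879394531, 229.1174774169922), (5.106760501861572, 32.601192474365234), 46.84760665893555)
144 ((323.851318359375, 229.6081085205078), (17.669641494750977, 12.322250366210938), 35.53767395019531)
```

Call:
carry_out --plan '[{"tx": 0,"ty": 0,"tz": -25,"rx": 0,"ry": 0,"rz": 0},{"tx": 0,"ty": 0,"tz": -25,"rx": 0,"ry": 0,"rz": 0},{"tx": 0,"ty": 0,"tz": -16,"rx": 0,"ry": 0,"rz": 0},{"tx": 0,"ty": 0,"tz": -10,"rx": 0,"ry": 0,"rz": 0},{"tx": 0,"ty": 0,"tz": -5,"rx": 0,"ry": 0,"rz": 0},{"tx": 0,"ty": 0,"tz": 0,"rx": 0,"ry": 0,"rz": 0}]'

```text
time: 38.4
tool_pos: [636.7, 133.2, 242.4]
tcp_rot: [3.141, 0.001, 2.998]
contact_force: [-0.4, -0.5, 0.8]
grip_width: 46.1
finger_force: 0.0
```

Call:
carry_out --plan '[{"tx": 0,"ty": 0,"tz": 0,"rx": 0,"ry": 0,"rz": 0},{"tx": 0,"ty": 0,"tz": 0,"rx": 0,"ry": 0,"rz": 0},{"tx": 0,"ty": 0,"tz": 0,"rx": 0,"ry": 0,"rz": 0},{"tx": 0,"ty": 0,"tz": 0,"rx": 0,"ry": 0,"rz": 0},{"tx": 0,"ty": 0,"tz": 0,"rx": 0,"ry": 0,"rz": 0}]' --gripper 1.0

```text
time: 38.9
tool_pos: [636.8, 134.0, 242.6]
tcp_rot: [3.14, 0.002, 3.0]
contact_force: [-0.0, 0.9, 1.2]
grip_width: 11.3
finger_force: 30.1
```

Run:
```python
from h import *
o=bot.get_obs(); print(o["tool_pos"],o["contact_force"].round(1),o["moment"].round(2),o["grip_width"],o["joint_positions"].round(2))
```

```text
[636.84668194 133.99645984 242.55015162] [-0.   0.9  1.2] [ 0.3  -0.04 -0.06] 11.32840188317112 [ 0.09  0.57  1.11  0.    1.46 -1.34]
```

Call:
carry_out --plan '[{"tx": -2.5,"ty": -17.5,"tz": 7,"rx": 0,"ry": 0,"rz": 0},{"tx": -2.6,"ty": -18.1,"tz": 5.2,"rx": 0,"ry": 0,"rz": 0},{"tx": -2.6,"ty": -18.5,"tz": 3.4,"rx": 0,"ry": 0,"rz": 0},{"tx": 0,"ty": 0,"tz": 0,"rx": 0,"ry": 0,"rz": 0}]'

```text
time: 39.3
tool_pos: [628.5, 76.6, 258.9]
tcp_rot: [3.141, 0.001, 2.997]
contact_force: [-1.7, 2.0, 6.1]
grip_width: 11.1
finger_force: 30.0
```

Call:
carry_out --plan '[{"tx": -2.7,"ty": -18.7,"tz": 1.5,"rx": 0,"ry": 0,"rz": 0},{"tx": -2.7,"ty": -18.8,"tz": -0.4,"rx": 0,"ry": 0,"rz": 0},{"tx": -2.7,"ty": -18.7,"tz": -2.3,"rx": 0,"ry": 0,"rz": 0},{"tx": -2.6,"ty": -18.3,"tz": -4.2,"rx": 0,"ry": 0,"rz": 0},{"tx": 0,"ty": 0,"tz": 0,"rx": 0,"ry": 0,"rz": 0}]'

```text
time: 39.8
tool_pos: [617.5, 1.9, 251.6]
tcp_rot: [-3.141, -0.001, 2.996]
contact_force: [-0.7, -1.2, 2.0]
grip_width: 11.0
finger_force: 30.0
```

Call:
carry_out --plan '[{"tx": -2.6,"ty": -17.8,"tz": -6,"rx": 0,"ry": 0,"rz": 0},{"tx": -2.5,"ty": -17.2,"tz": -7.8,"rx": 0,"ry": 0,"rz": 0},{"tx": -2.3,"ty": -16.3,"tz": -9.5,"rx": 0,"ry": 0,"rz": 0},{"tx": 0,"ty": 0,"tz": 0,"rx": 0,"ry": 0,"rz": 0}]'

```text
time: 40.2
tool_pos: [610.1, -49.2, 226.9]
tcp_rot: [-3.141, -0.002, 2.997]
contact_force: [-2.0, -1.1, -0.5]
grip_width: 11.0
finger_force: 30.0
```

Call:
carry_out --plan '[{"tx": -2.2,"ty": -15.3,"tz": -11,"rx": 0,"ry": 0,"rz": 0},{"tx": -2,"ty": -14.1,"tz": -12.5,"rx": 0,"ry": 0,"rz": 0},{"tx": -1.8,"ty": -12.8,"tz": -13.9,"rx": 0,"ry": 0,"rz": 0},{"tx": 0,"ty": 0,"tz": 0,"rx": 0,"ry": 0,"rz": 0}]'

```text
time: 40.6
tool_pos: [604.2, -90.4, 189.1]
tcp_rot: [3.141, -0.002, 2.998]
contact_force: [-1.6, -0.5, -0.7]
grip_width: 11.3
finger_force: 30.0
```

Call:
carry_out --plan '[{"tx": -1.6,"ty": -11.4,"tz": -15.1,"rx": 0,"ry": 0,"rz": 0},{"tx": -1.4,"ty": -9.8,"tz": -16.2,"rx": 0,"ry": 0,"rz": 0},{"tx": -1.2,"ty": -8.2,"tz": -17.1,"rx": 0,"ry": 0,"rz": 0},{"tx": 0,"ty": 0,"tz": 0,"rx": 0,"ry": 0,"rz": 0}]'

```text
time: 41.0
tool_pos: [600.2, -118.4, 141.4]
tcp_rot: [3.14, -0.001, 2.999]
contact_force: [-1.8, 0.0, -1.4]
grip_width: 11.3
finger_force: 30.0
```

Call:
carry_out --plan '[{"tx": -0.5,"ty": -3.2,"tz": -8.9,"rx": 0,"ry": 0,"rz": 0},{"tx": -0.5,"ty": -3.2,"tz": -8.9,"rx": 0,"ry": 0,"rz": 0},{"tx": -0.3,"ty": -2.3,"tz": -9.2,"rx": 0,"ry": 0,"rz": 0},{"tx": -0.3,"ty": -2.3,"tz": -9.2,"rx": 0,"ry": 0,"rz": 0},{"tx": -0.2,"ty": -1.4,"tz": -9.4,"rx": 0,"ry": 0,"rz": 0},{"tx": -0.2,"ty": -1.4,"tz": -9.4,"rx": 0,"ry": 0,"rz": 0},{"tx": 0,"ty": 0,"tz": 0,"rx": 0,"ry": 0,"rz": 0}]'

```text
time: 41.7
tool_pos: [598.5, -131.4, 86.7]
tcp_rot: [3.14, -0.0, 2.999]
contact_force: [-2.8, 3.3, -1.2]
grip_width: 10.5
finger_force: 30.0
```

Call:
carry_out --plan '[{"tx": -0.1,"ty": -0.6,"tz": -5,"rx": 0,"ry": 0,"rz": 0},{"tx": 0,"ty": -0.2,"tz": -5,"rx": 0,"ry": 0,"rz": 0},{"tx": 0,"ty": 0,"tz": -3,"rx": 0,"ry": 0,"rz": 0},{"tx": 0,"ty": 0,"tz": 0,"rx": 0,"ry": 0,"rz": 0}]'

```text
time: 42.1
tool_pos: [598.5, -132.0, 75.0]
tcp_rot: [3.14, 0.0, 3.0]
contact_force: [-2.3, 5.2, -0.8]
grip_width: 11.2
finger_force: 30.0
```

Call:
carry_out --plan '[{"tx": 0,"ty": 0,"tz": -2,"rx": 0,"ry": 0,"rz": 0},{"tx": 0,"ty": 0,"tz": -2,"rx": 0,"ry": 0,"rz": 0},{"tx": 0,"ty": 0,"tz": 0,"rx": 0,"ry": 0,"rz": 0}]'

```text
time: 42.4
tool_pos: [598.6, -132.1, 73.8]
tcp_rot: [3.141, 0.002, 3.0]
contact_force: [-9.1, 5.8, 13.8]
grip_width: 11.2
finger_force: 30.0
```

Call:
carry_out --plan '[{"tx": 0,"ty": 0,"tz": -2,"rx": 0,"ry": 0,"rz": 0},{"tx": 0,"ty": 0,"tz": 0,"rx": 0,"ry": 0,"rz": 0}]'

```text
time: 42.6
tool_pos: [598.8, -132.1, 73.6]
tcp_rot: [3.141, 0.003, 3.0]
contact_force: [-13.3, 8.1, 25.3]
grip_width: 11.0
finger_force: 30.0
```

Call:
carry_out --plan '[{"tx": 0,"ty": 0,"tz": 1,"rx": 0,"ry": 0,"rz": 0},{"tx": 0,"ty": 0,"tz": 0,"rx": 0,"ry": 0,"rz": 0}]'

```text
time: 42.8
tool_pos: [598.7, -132.1, 73.7]
tcp_rot: [3.141, 0.003, 3.0]
contact_force: [-10.4, 7.3, 19.1]
grip_width: 10.7
finger_force: 30.0
```

Call:
carry_out --plan '[{"tx": 0,"ty": 0,"tz": 0,"rx": 0,"ry": 0,"rz": 0},{"tx": 0,"ty": 0,"tz": 0,"rx": 0,"ry": 0,"rz": 0},{"tx": 0,"ty": 0,"tz": 0,"rx": 0,"ry": 0,"rz": 0},{"tx": 0,"ty": 0,"tz": 15,"rx": 0,"ry": 0,"rz": 0},{"tx": 0,"ty": 0,"tz": 30,"rx": 0,"ry": 0,"rz": 0},{"tx": 0,"ty": 0,"tz": 40,"rx": 0,"ry": 0,"rz": 0},{"tx": 0,"ty": 0,"tz": 45,"rx": 0,"ry": 0,"rz": 0},{"tx": 0,"ty": 0,"tz": 45,"rx": 0,"ry": 0,"rz": 0},{"tx": 0,"ty": 0,"tz": 30,"rx": 0,"ry": 0,"rz": 0}]' --gripper 0.62

```text
time: 43.7
tool_pos: [599.6, -133.2, 279.0]
tcp_rot: [-3.141, 0.006, 2.999]
contact_force: [1.5, -0.2, 0.0]
grip_width: 34.6
finger_force: 0.0
```

Run:
```python
from h import *
s=bot.capture("scene"); t=bot.capture("top")
F=[569.4,-15,-.142]
ax=place(F,[-70,-112,164])[0]; print("axis",ax)
P=place(F,[-72,-200,150])[0]
f=lambda im,c:cv2.resize(im[int(c[1])-37:int(c[1])+37,int(c[0])-25:int(c[0])+25,::-1],(400,592),interpolation=cv2.INTER_CUBIC)
p=proj("scene",P)[0];q=proj("top",P)[0]; print((int(p[0])-25,int(p[1])-37),(int(q[0])-25,int(q[1])-37))
cv2.imwrite("pics/c12.png",np.hstack([f(s,p),f(t,q)]))
```

```text
axis [ 484.2539491  -115.96608349  164.        ]
(242, 133) (353, 157)
```

View pics/c12.png

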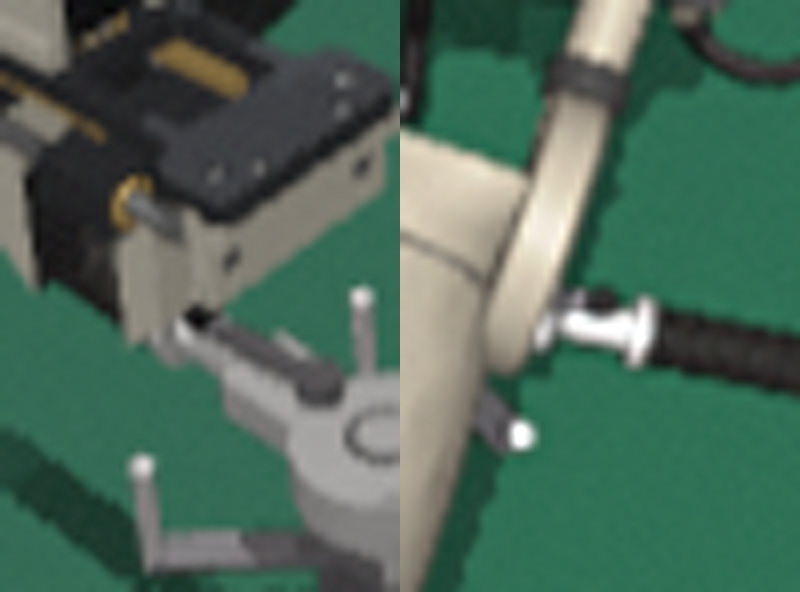

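The crop shows the lever's black thumb block at about (200,298) in the top half, just on the loosen side of the handle line. I'll push it clockwise with closed fingers from the +x side.

Call:
carry_out --plan '[{"tx": -20,"ty": -14,"tz": -10,"rx": 0,"ry": 0,"rz": 0},{"tx": -21,"ty": -15,"tz": -15,"rx": 0,"ry": 0,"rz": 0},{"tx": -21,"ty": -15,"tz": -15,"rx": 0,"ry": 0,"rz": 0},{"tx": -21,"ty": -15,"tz": -15,"rx": 0,"ry": 0,"rz": 0},{"tx": -21,"ty": -14,"tz": -15,"rx": 0,"ry": 0,"rz": 0},{"tx": 0,"ty": 0,"tz": 0,"rx": 0,"ry": 0,"rz": 0},{"tx": 0,"ty": 0,"tz": -30,"rx": 0,"ry": 0,"rz": 0},{"tx": 0,"ty": 0,"tz": -25,"rx": 0,"ry": 0,"rz": 0},{"tx": 0,"ty": 0,"tz": 0,"rx": 0,"ry": 0,"rz": 0},{"tx": 0,"ty": 0,"tz": 0,"rx": 0,"ry": 0,"rz": 0}]' --gripper 1.0

```text
time: 44.8
tool_pos: [495.2, -205.4, 150.5]
tcp_rot: [3.141, 0.001, 3.0]
contact_force: [-0.2, 0.2, 0.7]
grip_width: 0.4
finger_force: 0.0
```

```bash
python3 -c "
from h import *
delta([495,-205,147],down(1.366))"
```

```text
t 44.8 d [-0.2  0.4 -3.5] rot [-0.001  0.001 -0.063] or [-1.000e-03 -1.000e-03  3.078e+00] q [-0.54  0.43  1.61  0.    1.1  -1.97] w 0.4 f [-0.2  0.2  0.7]
```

Now I push in small steps, reading the force each time.

Call:
carry_out --plan '[{"tx": -3,"ty": 0.6,"tz": -2,"rx": 0,"ry": 0,"rz": 0},{"tx": -3,"ty": 0.6,"tz": 0,"rx": 0,"ry": 0,"rz": 0},{"tx": -3,"ty": 0.6,"tz": 0,"rx": 0,"ry": 0,"rz": 0},{"tx": 0,"ty": 0,"tz": 0,"rx": 0,"ry": 0,"rz": 0}]'

```text
time: 45.2
tool_pos: [485.4, -203.7, 148.9]
tcp_rot: [3.141, 0.002, 2.999]
contact_force: [0.2, -0.6, 0.5]
grip_width: 0.5
finger_force: 0.0
```

Call:
carry_out --plan '[{"tx": -3,"ty": 0.6,"tz": 0,"rx": 0,"ry": 0,"rz": 0},{"tx": -2,"ty": 0.4,"tz": 0,"rx": 0,"ry": 0,"rz": 0},{"tx": 0,"ty": 0,"tz": 0,"rx": 0,"ry": 0,"rz": 0}]'

```text
time: 45.5
tool_pos: [480.2, -202.6, 148.3]
tcp_rot: [3.141, 0.001, 2.999]
contact_force: [0.6, 0.3, 0.3]
grip_width: 0.4
finger_force: 0.0
```

Call:
carry_out --plan '[{"tx": -3,"ty": 0.6,"tz": 0,"rx": 0,"ry": 0,"rz": 0},{"tx": -2,"ty": 0.4,"tz": 0,"rx": 0,"ry": 0,"rz": 0},{"tx": 0,"ty": 0,"tz": 0,"rx": 0,"ry": 0,"rz": 0}]'

```text
time: 45.8
tool_pos: [475.3, -201.6, 148.2]
tcp_rot: [3.141, 0.001, 3.0]
contact_force: [-0.7, 0.6, 0.6]
grip_width: 0.4
finger_force: 0.0
```

Call:
carry_out --plan '[{"tx": -3,"ty": 0.6,"tz": 0,"rx": 0,"ry": 0,"rz": 0},{"tx": -2,"ty": 0.4,"tz": 0,"rx": 0,"ry": 0,"rz": 0},{"tx": 0,"ty": 0,"tz": 0,"rx": 0,"ry": 0,"rz": 0}]'

```text
time: 46.1
tool_pos: [470.3, -200.6, 148.2]
tcp_rot: [3.141, 0.001, 3.0]
contact_force: [-0.2, -0.2, -0.3]
grip_width: 0.5
finger_force: 0.0
```

Call:
carry_out --plan '[{"tx": -3,"ty": 0.6,"tz": 0,"rx": 0,"ry": 0,"rz": 0},{"tx": 0,"ty": 0,"tz": 0,"rx": 0,"ry": 0,"rz": 0}]'

```text
time: 46.3
tool_pos: [467.5, -200.0, 148.3]
tcp_rot: [3.141, 0.001, 3.0]
contact_force: [1.0, 0.8, 0.0]
grip_width: 0.7
finger_force: 0.2
```

Call:
carry_out --plan '[{"tx": 4,"ty": 0,"tz": 0,"rx": 0,"ry": 0,"rz": 0},{"tx": 2,"ty": 0,"tz": 30,"rx": 0,"ry": 0,"rz": 0},{"tx": 0,"ty": 0,"tz": 40,"rx": 0,"ry": 0,"rz": 0},{"tx": 0,"ty": 0,"tz": 20,"rx": 0,"ry": 0,"rz": -0.135},{"tx": 0,"ty": -10,"tz": 0,"rx": 0,"ry": 0,"rz": -0.135},{"tx": -3,"ty": -10,"tz": 0,"rx": 0,"ry": 0,"rz": -0.135},{"tx": -3,"ty": -10,"tz": 0,"rx": 0,"ry": 0,"rz": -0.135},{"tx": -3,"ty": -10,"tz": 0,"rx": 0,"ry": 0,"rz": -0.135},{"tx": -3,"ty": -10,"tz": 0,"rx": 0,"ry": 0,"rz": -0.135},{"tx": -3,"ty": -10,"tz": 0,"rx": 0,"ry": 0,"rz": -0.135},{"tx": -3,"ty": -10,"tz": 0,"rx": 0,"ry": 0,"rz": -0.135},{"tx": -3,"ty": -8,"tz": 0,"rx": 0,"ry": 0,"rz": -0.135}]' --gripper 0.4

```text
time: 47.5
tool_pos: [452.6, -278.7, 238.2]
tcp_rot: [3.141, 0.001, 1.779]
contact_force: [-0.5, 0.1, -0.3]
grip_width: 54.9
finger_force: 0.0
```

Run:
```python
from h import *
delta([450.6,-277.5,112],down(-.205))
t=bot.capture("top"); s=bot.capture("scene"); cv2.imwrite("pics/t13.png",t[:,:,::-1]); cv2.imwrite("pics/s13.png",s[:,:,::-1])
# lever: darkest blob near expected positions, scene view
ax=np.array([484.25,-116.0])
for a in(-.2,-.1,0,.1,.2,.3,.37):
    h=-1.776; p=ax+32*np.array([np.cos(h),np.sin(h)])+55*np.array([np.cos(h-a),np.sin(h-a)])
    u=proj("scene",[*p,164])[0]; v=proj("top",[*p,164])[0]
    g=lambda im,c:int(cv2.getRectSubPix(im.max(2).astype(np.uint8),(3,3),tuple(map(float,c))).mean())
    print(a,u.round(1),g(s,u),v.round(1),g(t,v))
```

```text
t 47.5 d [  -2.     1.2 -126.2] rot [ 0.001  0.001 -0.413] or [-1.000e-03  1.000e-03  2.728e+00] q [-0.7   0.34  1.49 -0.    1.31 -0.9 ] w 54.9 f [-0.5  0.1 -0.3]
-0.2 [265.4 167.9] 117 [378.5 191.3] 98
-0.1 [266.6 166.9] 107 [378.4 193. ] 96
0 [268.  165.9] 107 [378.2 194.7] 152
0.1 [269.5 165.1] 97 [377.8 196.3] 233
0.2 [271.1 164.3] 71 [377.2 197.9] 233
0.3 [272.8 163.6] 61 [376.5 199.4] 130
0.37 [274.  163.2] 74 [375.9 200.5] 67
```

Call:
carry_out --plan '[{"tx": -1,"ty": 1,"tz": 0,"rx": 0,"ry": 0,"rz": -0.138},{"tx": -1,"ty": 0,"tz": 0,"rx": 0,"ry": 0,"rz": -0.138},{"tx": 0,"ty": 0,"tz": 0,"rx": 0,"ry": 0,"rz": -0.137},{"tx": 0,"ty": 0,"tz": -35,"rx": 0,"ry": 0,"rz": 0},{"tx": 0,"ty": 0,"tz": -35,"rx": 0,"ry": 0,"rz": 0},{"tx": 0,"ty": 0,"tz": -25,"rx": 0,"ry": 0,"rz": 0},{"tx": 0,"ty": 0,"tz": -15,"rx": 0,"ry": 0,"rz": 0},{"tx": 0,"ty": 0,"tz": -10,"rx": 0,"ry": 0,"rz": 0},{"tx": 0,"ty": 0,"tz": -6,"rx": 0,"ry": 0,"rz": 0},{"tx": 0,"ty": 0,"tz": 0,"rx": 0,"ry": 0,"rz": 0}]'

```text
time: 48.6
tool_pos: [450.7, -276.9, 112.0]
tcp_rot: [3.141, 0.001, 1.373]
contact_force: [0.6, -0.3, 0.1]
grip_width: 55.3
finger_force: 0.0
```

Call:
carry_out --plan '[{"tx": 0,"ty": 0,"tz": 0,"rx": 0,"ry": 0,"rz": 0},{"tx": 0,"ty": 0,"tz": 0,"rx": 0,"ry": 0,"rz": 0},{"tx": 0,"ty": 0,"tz": 0,"rx": 0,"ry": 0,"rz": 0}]' --gripper 0.68

```text
time: 48.9
tool_pos: [450.9, -277.4, 112.9]
tcp_rot: [3.139, 0.002, 1.372]
contact_force: [0.5, -0.5, -1.2]
grip_width: 36.0
finger_force: 0.0
```

Call:
carry_out --plan '[{"tx": -6.2,"ty": 1.2,"tz": 0,"rx": 0,"ry": 0,"rz": -0.037},{"tx": -15.8,"ty": 4.8,"tz": 0,"rx": 0,"ry": 0,"rz": -0.1},{"tx": -15.3,"ty": 6.3,"tz": 0,"rx": 0,"ry": 0,"rz": -0.1},{"tx": -14.5,"ty": 7.8,"tz": 0,"rx": 0,"ry": 0,"rz": -0.1}]'

```text
time: 49.3
tool_pos: [399.4, -257.7, 112.9]
tcp_rot: [3.137, 0.001, 1.03]
contact_force: [2.8, -0.3, -1.4]
grip_width: 29.3
finger_force: 1.8
```

Call:
carry_out --plan '[{"tx": -13.7,"ty": 9.2,"tz": 0,"rx": 0,"ry": 0,"rz": -0.1},{"tx": -9,"ty": 7.2,"tz": 0,"rx": 0,"ry": 0,"rz": -0.07},{"tx": 0,"ty": 0,"tz": 0,"rx": 0,"ry": 0,"rz": 0}]'

```text
time: 49.6
tool_pos: [375.8, -240.4, 112.9]
tcp_rot: [3.139, 0.001, 0.864]
contact_force: [0.9, -0.2, -0.2]
grip_width: 29.8
finger_force: 0.3
```

Working: about 3 N on the way. Now the swing back.

Call:
carry_out --plan '[{"tx": 9,"ty": -7.2,"tz": 0,"rx": 0,"ry": 0,"rz": 0.07},{"tx": 13.7,"ty": -9.2,"tz": 0,"rx": 0,"ry": 0,"rz": 0.1},{"tx": 14.5,"ty": -7.8,"tz": 0,"rx": 0,"ry": 0,"rz": 0.1},{"tx": 15.3,"ty": -6.3,"tz": 0,"rx": 0,"ry": 0,"rz": 0.1},{"tx": 15.8,"ty": -4.8,"tz": 0,"rx": 0,"ry": 0,"rz": 0.1},{"tx": 16.2,"ty": -3.1,"tz": 0,"rx": 0,"ry": 0,"rz": 0.1},{"tx": 16.4,"ty": -1.6,"tz": 0,"rx": 0,"ry": 0,"rz": 0.1},{"tx": 16.5,"ty": 0.2,"tz": 0,"rx": 0,"ry": 0,"rz": 0.1},{"tx": 16.4,"ty": 1.7,"tz": 0,"rx": 0,"ry": 0,"rz": 0.1},{"tx": 16.1,"ty": 3.4,"tz": 0,"rx": 0,"ry": 0,"rz": 0.1},{"tx": 15.7,"ty": 5,"tz": 0,"rx": 0,"ry": 0,"rz": 0.1},{"tx": 10.7,"ty": 4.4,"tz": 0,"rx": 0,"ry": 0,"rz": 0.07}]'

```text
time: 50.8
tool_pos: [553.4, -266.2, 112.2]
tcp_rot: [3.141, 0.001, 2.011]
contact_force: [-1.9, -0.9, 0.4]
grip_width: 29.0
finger_force: 0.8
```

Call:
carry_out --plan '[{"tx": 0,"ty": 0,"tz": 0,"rx": 0,"ry": 0,"rz": 0}]'

```text
time: 50.9
tool_pos: [553.7, -265.5, 112.1]
tcp_rot: [3.14, 0.001, 2.008]
contact_force: [-0.6, 0.7, 0.2]
grip_width: 29.7
finger_force: 0.0
```

Call:
carry_out --plan '[{"tx": -10.7,"ty": -4.4,"tz": 0,"rx": 0,"ry": 0,"rz": -0.07},{"tx": -15.7,"ty": -5,"tz": 0,"rx": 0,"ry": 0,"rz": -0.1},{"tx": -16.1,"ty": -3.4,"tz": 0,"rx": 0,"ry": 0,"rz": -0.1},{"tx": -16.4,"ty": -1.7,"tz": 0,"rx": 0,"ry": 0,"rz": -0.1}]'

```text
time: 51.3
tool_pos: [493.3, -280.5, 112.2]
tcp_rot: [3.139, 0.0, 1.629]
contact_force: [4.5, 1.9, -2.2]
grip_width: 29.6
finger_force: 1.8
```

Call:
carry_out --plan '[{"tx": -16.5,"ty": -0.2,"tz": 0,"rx": 0,"ry": 0,"rz": -0.1},{"tx": -16.4,"ty": 1.6,"tz": 0,"rx": 0,"ry": 0,"rz": -0.1},{"tx": -16.2,"ty": 3.1,"tz": 0,"rx": 0,"ry": 0,"rz": -0.1},{"tx": -15.8,"ty": 4.8,"tz": 0,"rx": 0,"ry": 0,"rz": -0.1}]'

```text
time: 51.7
tool_pos: [428.5, -271.4, 112.4]
tcp_rot: [3.139, 0.001, 1.229]
contact_force: [3.7, -0.0, -1.8]
grip_width: 29.1
finger_force: 1.8
```

Run:
```python
from h import *
delta([428.9,-271.4,112.9],down(-.342))
s=bot.capture("scene"); cv2.imwrite("pics/s14.png",s[:,:,::-1])
a=cv2.imread("pics/s4.png")[:,:,::-1]
F=[569.4,-15,-.142]
for th in np.arange(0,1.75,.1): # dog end: at 0 along -x, clockwise to +y
    P=place(F,[-70-50*np.cos(th),-112+50*np.sin(th),107])[0]; u=proj("scene",P)[0]
    g=lambda im:cv2.getRectSubPix(im.astype(np.uint8),(3,3),tuple(map(float,u))).mean((0,1)).astype(int).tolist()
    print(round(th,1),u.round(),g(s),g(a))
```

```text
t 51.7 d [0.4 0.  0.5] rot [ 0.002  0.002 -0.   ] or [-4.000e-03  3.000e-03  3.141e+00] q [-0.72  0.43  1.73  0.    0.97 -0.37] w 29.1 f [ 3.7 -0.  -1.8]
0.0 [302. 186.] [88, 112, 102] [205, 207, 205]
0.1 [303. 186.] [33, 68, 55] [199, 200, 198]
0.2 [304. 187.] [30, 63, 51] [158, 165, 160]
0.3 [305. 188.] [28, 61, 48] [98, 125, 112]
0.4 [306. 189.] [30, 67, 53] [65, 110, 90]
0.5 [307. 190.] [34, 74, 59] [53, 108, 87]
0.6 [308. 191.] [37, 78, 62] [52, 108, 86]
0.7 [308. 193.] [69, 102, 89] [52, 108, 86]
0.8 [308. 194.] [141, 156, 150] [52, 107, 86]
0.9 [308. 195.] [214, 213, 212] [52, 107, 86]
1.0 [308. 196.] [226, 224, 223] [52, 108, 86]
1.1 [308. 198.] [220, 218, 217] [52, 109, 86]
1.2 [307. 199.] [192, 190, 189] [52, 109, 87]
1.3 [306. 200.] [154, 153, 150] [53, 110, 87]
1.4 [306. 201.] [119, 122, 116] [53, 110, 87]
1.5 [305. 202.] [88, 112, 99] [53, 110, 87]
1.6 [303. 203.] [62, 103, 85] [52, 110, 86]
1.7 [302. 204.] [54, 102, 82] [52, 110, 86]
```

The dog was near 0 and is now at about 1.05. I'll finish this stroke, swing back, and tighten again.

Call:
carry_out --plan '[{"tx": -15.3,"ty": 6.3,"tz": 0,"rx": 0,"ry": 0,"rz": -0.1},{"tx": -14.5,"ty": 7.8,"tz": 0,"rx": 0,"ry": 0,"rz": -0.1},{"tx": -13.7,"ty": 9.2,"tz": 0,"rx": 0,"ry": 0,"rz": -0.1},{"tx": -9,"ty": 7.2,"tz": 0,"rx": 0,"ry": 0,"rz": -0.07},{"tx": 0,"ty": 0,"tz": 0,"rx": 0,"ry": 0,"rz": 0}]'

```text
time: 52.25
tool_pos: [375.7, -240.6, 112.7]
tcp_rot: [3.14, 0.001, 0.865]
contact_force: [0.1, -0.8, -0.0]
grip_width: 29.2
finger_force: 0.3
```

Call:
carry_out --plan '[{"tx": 9,"ty": -7.2,"tz": 0,"rx": 0,"ry": 0,"rz": 0.07},{"tx": 13.7,"ty": -9.2,"tz": 0,"rx": 0,"ry": 0,"rz": 0.1},{"tx": 14.5,"ty": -7.8,"tz": 0,"rx": 0,"ry": 0,"rz": 0.1},{"tx": 15.3,"ty": -6.3,"tz": 0,"rx": 0,"ry": 0,"rz": 0.1},{"tx": 15.8,"ty": -4.8,"tz": 0,"rx": 0,"ry": 0,"rz": 0.1},{"tx": 16.2,"ty": -3.1,"tz": 0,"rx": 0,"ry": 0,"rz": 0.1},{"tx": 16.4,"ty": -1.6,"tz": 0,"rx": 0,"ry": 0,"rz": 0.1},{"tx": 16.5,"ty": 0.2,"tz": 0,"rx": 0,"ry": 0,"rz": 0.1},{"tx": 16.4,"ty": 1.7,"tz": 0,"rx": 0,"ry": 0,"rz": 0.1},{"tx": 0,"ty": 0,"tz": 0,"rx": 0,"ry": 0,"rz": 0}]'

```text
time: 53.25
tool_pos: [511.5, -278.9, 111.9]
tcp_rot: [3.14, 0.001, 1.739]
contact_force: [0.1, -0.0, -0.1]
grip_width: 29.6
finger_force: 0.0
```

Call:
carry_out --plan '[{"tx": -16.4,"ty": -1.7,"tz": 0,"rx": 0,"ry": 0,"rz": -0.1},{"tx": -16.5,"ty": -0.2,"tz": 0,"rx": 0,"ry": 0,"rz": -0.1},{"tx": -16.4,"ty": 1.6,"tz": 0,"rx": 0,"ry": 0,"rz": -0.1}]'

```text
time: 53.55
tool_pos: [460.1, -279.3, 112.0]
tcp_rot: [3.14, 0.001, 1.429]
contact_force: [4.6, 0.2, -2.3]
grip_width: 29.4
finger_force: 1.8
```

Call:
carry_out --plan '[{"tx": -8.1,"ty": 1.4,"tz": 0,"rx": 0,"ry": 0,"rz": -0.05},{"tx": 0,"ty": 0,"tz": 0,"rx": 0,"ry": 0,"rz": 0}]'

```text
time: 53.75
tool_pos: [451.5, -277.8, 112.3]
tcp_rot: [3.141, 0.001, 1.382]
contact_force: [1.0, -1.0, 0.7]
grip_width: 29.6
finger_force: 0.3
```

Call:
carry_out --plan '[{"tx": -7.9,"ty": 2,"tz": 0,"rx": 0,"ry": 0,"rz": -0.05},{"tx": -7.9,"ty": 2.4,"tz": 0,"rx": 0,"ry": 0,"rz": -0.05}]'

```text
time: 53.95
tool_pos: [437.5, -274.1, 112.5]
tcp_rot: [3.138, 0.002, 1.284]
contact_force: [3.4, -2.5, -1.9]
grip_width: 29.1
finger_force: 1.9
```

Call:
carry_out --plan '[{"tx": -7.8,"ty": 2.9,"tz": 0,"rx": 0,"ry": 0,"rz": -0.05},{"tx": 0,"ty": 0,"tz": 0,"rx": 0,"ry": 0,"rz": 0}]'

```text
time: 54.15
tool_pos: [428.8, -270.7, 112.5]
tcp_rot: [3.14, 0.001, 1.235]
contact_force: [1.4, -1.9, 0.3]
grip_width: 29.1
finger_force: 0.6
```

```bash
cat > dog.py <<'E'
from h import *
s=bot.capture("scene"); F=[569.4,-15,-.142]
print(bot.get_obs()["tool_pos"].round(1))
for th in np.arange(.9,1.85,.1):
    P=place(F,[-70-50*np.cos(th),-112+50*np.sin(th),107])[0]; u=proj("scene",P)[0]
    print(round(th,1),cv2.getRectSubPix(s.astype(np.uint8),(3,3),tuple(map(float,u))).mean((0,1)).astype(int).tolist())
E
python3 dog.py
```

```text
[ 429.1 -270.7  112.5]
0.9 [37, 78, 62]
1.0 [42, 89, 70]
1.1 [45, 95, 75]
1.2 [46, 96, 76]
1.3 [53, 100, 81]
1.4 [114, 142, 129]
1.5 [199, 202, 199]
1.6 [225, 223, 222]
1.7 [223, 221, 220]
1.8 [194, 192, 191]
```

Call:
carry_out --plan '[{"tx": -7.7,"ty": 3.1,"tz": 0,"rx": 0,"ry": 0,"rz": -0.05},{"tx": 0,"ty": 0,"tz": 0,"rx": 0,"ry": 0,"rz": 0}]'

```text
time: 54.4
tool_pos: [422.4, -268.1, 112.6]
tcp_rot: [3.138, 0.002, 1.185]
contact_force: [4.4, -3.8, -2.7]
grip_width: 29.3
finger_force: 2.5
```

Call:
carry_out --plan '[{"tx": -7.6,"ty": 3.3,"tz": 0,"rx": 0,"ry": 0,"rz": -0.05},{"tx": 0,"ty": 0,"tz": 0,"rx": 0,"ry": 0,"rz": 0}]'

```text
time: 54.6
tool_pos: [415.9, -265.2, 112.7]
tcp_rot: [3.135, 0.002, 1.135]
contact_force: [8.4, -3.5, -5.6]
grip_width: 29.4
finger_force: 4.6
```

Call:
carry_out --plan '[{"tx": -7.5,"ty": 3.5,"tz": 0,"rx": 0,"ry": 0,"rz": -0.03},{"tx": 0,"ty": 0,"tz": 0,"rx": 0,"ry": 0,"rz": 0}]'

```text
time: 54.8
tool_pos: [409.4, -262.4, 112.7]
tcp_rot: [3.132, 0.002, 1.105]
contact_force: [12.0, -5.6, -8.8]
grip_width: 29.8
finger_force: 6.8
```

```bash
python3 dog.py
```

```text
[ 409.5 -262.5  112.7]
0.9 [45, 96, 76]
1.0 [46, 96, 76]
1.1 [46, 96, 76]
1.2 [46, 96, 76]
1.3 [53, 100, 81]
1.4 [111, 139, 127]
1.5 [197, 201, 198]
1.6 [225, 223, 222]
1.7 [224, 222, 221]
1.8 [195, 193, 192]
```

Call:
carry_out --plan '[{"tx": 8,"ty": -3.6,"tz": 0,"rx": 0,"ry": 0,"rz": 0.04},{"tx": 8,"ty": -3.4,"tz": 0,"rx": 0,"ry": 0,"rz": 0.04},{"tx": 0,"ty": 0,"tz": 0,"rx": 0,"ry": 0,"rz": 0}]'

```text
time: 55.15
tool_pos: [423.9, -268.4, 112.5]
tcp_rot: [3.138, 0.001, 1.187]
contact_force: [5.9, -3.2, -0.8]
grip_width: 29.3
finger_force: 3.1
```

Call:
carry_out --plan '[{"tx": 0,"ty": 0,"tz": 0,"rx": 0,"ry": 0,"rz": 0},{"tx": 0,"ty": 0,"tz": 0,"rx": 0,"ry": 0,"rz": 0},{"tx": 0,"ty": 0,"tz": 0,"rx": 0,"ry": 0,"rz": 0},{"tx": 0,"ty": 0,"tz": 15,"rx": 0,"ry": 0,"rz": 0},{"tx": 0,"ty": 0,"tz": 30,"rx": 0,"ry": 0,"rz": 0},{"tx": 0,"ty": 0,"tz": 40,"rx": 0,"ry": 0,"rz": 0},{"tx": 0,"ty": 0,"tz": 40,"rx": 0,"ry": 0,"rz": 0},{"tx": -5,"ty": -10,"tz": 35,"rx": 0,"ry": 0,"rz": 0},{"tx": -10,"ty": -30,"tz": 30,"rx": 0,"ry": 0,"rz": 0},{"tx": -10,"ty": -40,"tz": 0,"rx": 0,"ry": 0,"rz": 0},{"tx": -10,"ty": -40,"tz": 0,"rx": 0,"ry": 0,"rz": 0},{"tx": -10,"ty": -40,"tz": 0,"rx": 0,"ry": 0,"rz": 0}]' --gripper 0.35

```text
time: 56.35
tool_pos: [375.9, -428.0, 302.1]
tcp_rot: [-3.141, -0.0, 1.185]
contact_force: [1.1, 1.1, 0.3]
grip_width: 59.9
finger_force: 0.0
```

Call:
carry_out --plan '[{"tx": -10,"ty": -40,"tz": 0,"rx": 0,"ry": 0,"rz": 0},{"tx": -10,"ty": -40,"tz": 0,"rx": 0,"ry": 0,"rz": 0},{"tx": 0,"ty": -30,"tz": 0,"rx": 0,"ry": 0,"rz": 0},{"tx": 0,"ty": 0,"tz": 0,"rx": 0,"ry": 0,"rz": 0},{"tx": 0,"ty": 0,"tz": 0,"rx": 0,"ry": 0,"rz": 0}]'

```text
time: 56.85
tool_pos: [356.5, -536.9, 301.0]
tcp_rot: [-3.14, -0.002, 1.184]
contact_force: [-0.3, 1.3, 0.5]
grip_width: 59.6
finger_force: 0.0
```

```bash
cat > chk.py <<'E'
from h import *
s=bot.capture("scene"); t=bot.capture("top"); cv2.imwrite("pics/sE.png",s[:,:,::-1]); cv2.imwrite("pics/tE.png",t[:,:,::-1])
i=t.astype(int); m=((i[:,:,0]>150)&(i[:,:,1]>130)&(i[:,:,2]<90)).astype(np.uint8)
n,l,st,c=cv2.connectedComponentsWithStats(m)
for k in range(1,n):
    if st[k,4]>25:
        yy,xx=np.nonzero(l==k); r=cv2.minAreaRect(np.float32(np.c_[xx,yy])); X=ray("top",r[0],18); print("yellow",st[k,4],r[0],r[1],r[2],X.round(1), "in tray",place([0,0,-.13],X-[527.3,-449.6,0])[0].round(1))
F=[569.4,-15,-.142]
# module ends: dark body extent along each nest, top view (through clear sheet)
for k,nx in enumerate((-66,0,66)):
    for n,im in(("top",t),("scene",s)):
        v=[int(cv2.getRectSubPix(im.astype(np.uint8),(3,3),tuple(map(float,proj(n,place(F,[nx,y,72])[0])[0]))).max()) for y in range(-60,61,8)]
        print("nest",k,n,v)
h=cv2.getRectSubPix
for th in(.2,.3,.35,.4):
  ax=np.array([484.25,-116.]); hd=-1.713-th
  for n,im in(("top",t),("scene",s)):
    print("lever th",th,n,[int(h(im,(3,3),tuple(map(float,proj(n,[*(ax+32*np.array([np.cos(hd),np.sin(hd)])+55*np.array([np.cos(hd-a),np.sin(hd-a)])),164])[0]))).max(2).mean()) for a in(-.37,-.25,-.12,0,.12,.25,.37)])
E
python3 chk.py; python3 dog.py; python3 -c "
from h import *; delta([0,0,0],down(0))"
```

```text
yellow 187 (446.5135498046875, 194.58108520507812) (28.934221267700195, 7.069156646728516) 80.53767395019531 [ 480.7 -458.3   18. ] in tray [-47.3  -2.6  18. ]
yellow 176 (199.5384521484375, 228.69229125976562) (21.0786075592041, 9.984603881835938) 33.6900634765625 [364.9 412.8  18. ] in tray [-49.2 876.1  18. ]
yellow 196 (274.3791809082031, 233.89459228515625) (10.241806983947754, 22.9680118560791) 59.534454345703125 [345.4 148.9  18. ] in tray [-102.8  617.    18. ]
yellow 26 (212.77938842773438, 235.3676300048828) (2.400979995727539, 9.775419235229492) 30.963756561279297 [341.3 365.6  18. ] in tray [-78.8 832.5  18. ]
nest 0 top [255, 255, 213, 184, 189, 185, 175, 153, 160, 184, 180, 217, 208, 118, 254, 243]
nest 0 scene [185, 230, 200, 188, 157, 155, 132, 143, 143, 154, 167, 135, 120, 125, 214, 232]
nest 1 top [255, 217, 214, 200, 178, 176, 171, 165, 175, 176, 175, 228, 224, 118, 213, 219]
nest 1 scene [192, 219, 205, 192, 161, 147, 128, 148, 147, 164, 170, 128, 122, 120, 215, 235]
nest 2 top [253, 219, 208, 210, 182, 182, 179, 150, 152, 190, 180, 200, 219, 123, 231, 249]
nest 2
[... 154 characters left out ...]
cene [148, 112, 69, 69, 68, 54, 56]
lever th 0.3 top [110, 140, 237, 223, 104, 51, 78]
lever th 0.3 scene [102, 67, 69, 63, 54, 61, 70]
lever th 0.35 top [117, 204, 247, 145, 58, 65, 104]
lever th 0.35 scene [76, 67, 69, 56, 57, 68, 71]
lever th 0.4 top [168, 246, 191, 70, 56, 91, 111]
lever th 0.4 scene [66, 70, 59, 55, 64, 70, 71]
[ 357.4 -536.   302.6]
0.9 [45, 96, 75]
1.0 [46, 96, 76]
1.1 [46, 96, 76]
1.2 [46, 96, 76]
1.3 [53, 100, 81]
1.4 [114, 141, 129]
1.5 [198, 202, 198]
1.6 [224, 223, 222]
1.7 [223, 221, 221]
1.8 [194, 192, 191]
t 57.0 d [-357.4  536.  -302.6] rot [0.    0.    0.385] or [ 1.000e-03 -1.000e-03 -2.756e+00] q [-1.1   0.54  1.01  0.    1.59 -0.72] w 59.8 f [0.1 0.8 0.3]
```

```bash
python3 -c "
from plant import bot
print(bot.close_job())"
```

```text
the job is handed in; nothing more can be done
None
```

I handed the job in at about 57 s: the last camera and force checks fit every goal, though seating and gate angle were inferred from contact forces and the hand-in returned no verdict.

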